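Load the mug former into the covered press bed

ROBOT

A 6-joint arm with a two-finger parallel gripper is mounted at the origin on the work surface. World frame = base frame: x ahead of the robot, y to its left, z up, the work surface at z = 0. Lengths are in mm, angles in rad, forces in N, time in s.
With the tool pointing down it reaches from about 350 to 975 mm from the base axis. Payload 7.1 kg.
Tool frame: the origin (TCP) lies on the mounting face of the last link; the fingertips stand 182 mm ahead of it and the grasp point (between the pads) lies 163 mm ahead of it (ctrl.finger_overhang is the distance from the TCP to the fingertips, in mm); z points along the fingers, y is the direction in which the jaws open and shut (so a half turn about z gives the same grasp; the last joint's range is limited). The gripper opens to 88 mm and grips with 3 to 60 N. Pads are 20 mm wide; open, the fingers measure 115 mm over their backs; the gripper's body (75 mm by 178 mm) begins 61 mm behind the grasp point.
Start: joints at [-1.282, 0.423, 1.63, -0, 1.089, -0.019], TCP at [189.37, -595.605, 404.675] pointing down, gripper open.
Joint ranges: [-3, 3], [-0.9, 2.11], [0.09, 2.58], [-1.31, 4.45], [0.11, 2.69], [-2.54, 2.54]. Speed limits (rad/s): [2.39, 2.39, 3.01, 3.14, 3.14, 3.14].

INTERFACE

Orientations are given as a rotation vector (axis times angle).
In Python, from workcell import ctrl, viewer, recognise gives the robot as it stands.
- The arm moves only by the shell command python3 -m handwheel 'ROWS'. ROWS is JSON, a list of rows, each an object of numbers: "gripper": the closure, from 0 (fully open) to 1 (shut); "tx", "ty", "tz": the shift along the tool's x, y, z in m; "rx", "ry", "rz": the turn, a rotation vector about the tool's x, y, z in degrees. In form: [{"gripper": .., "tx": .., "ty": .., "tz": .., "rx": .., "ry": .., "rz": ..}, ...]. A call has 1 to 8 rows; each row shifts and turns the commanded pose from where the row before left it, along the tool's axes as they then stand; what a row does not reach is not made up. A row lasts 1/8 s, in which the tool goes at most 62.5 mm and 10.7 degrees, less where a joint would pass 70% of its speed; a pose out of reach is approached as far as the arm can. A call with a gripper value outside its range is refused whole. The fingers move at their own pace and stop on an object; the grip force is fixed at half the most. Time passes only in rows, so rows that do not move let the fingers close. It gives the time, the measured TCP pose, the force and the opening at its end, in the units of the state.
- ctrl.get_obs(): the state, without advancing time (a new reading comes with each control period).
- viewer.get_image(name): name is "scene" or "top"; returns a dict with "image" (400x640x3 uint8, red, green, blue), "range_z" (400x640 float32, mm along the optical axis (not along the pixel's ray), 0 where there is no reading), "vfov" (degrees; the focal length in pixels is half the picture's height over the tangent of half this angle, whatever the lens; pixels are square), "cx", "cy" (the principal point, pixels), "k1" (the pictures are not rectified: a ray, as slopes to the right and down, at radius r is drawn at 1 + k1 r^2 times it, then the intrinsics apply), "extrinsics" (4x4, takes a point from world to camera coordinates). Camera axes: x right, y up, looking along -z (the intrinsics and any distortion apply to the point x, -y, -z); pixel columns grow to the right and rows downward; lengths in mm; the calibration is good to about 2 mm. A picture is of the moment at which its call begins.
- ctrl.close_job(): hands the job in, once; it reports no verdict.
Trained networks look in a picture, given as the dict that the camera call returned (one of the last four; its "shot" number tells which), for a name from the list of things; names that differ only in an ending like _2 or _b are one class to them, and where a whole thing is asked for, a point or a joint stands for the part that bears it (a point fixed in the world has none). Each returns a list of dicts, best first, with "p" (0 to 1); they miss things now and then, are a little off and sometimes report something else, mostly with a low value. They report only what shows in the picture. A call takes as long as a camera call. They do not tell look-alikes from the thing itself.
- recognise(picture, name): "xy" ([column, row] as shares, 0 to 1, of the picture: columns of its width, rows of its height, amid what is visible of it).
The state is a dict: "t": time; "qpos": joint angles; "qvel": joint speeds; "joint_torque": joint torques, N m; "ee_pos": TCP position; "orientation": TCP orientation; "ft_force": force on the tool from outside, world axes, zero at the start; "moment": the same for the moment, N m; "width": finger opening in mm.
Only numpy, scipy, OpenCV 4.12 (cv2) and the standard library are available. Lean on these libraries where they do the work, as an engineer would, in place of code of your own. Each camera call takes 0.05 s, during which the arm holds its last target.

TASK

Open the sloped press bed: pull the red spring plunger knob out of its hole, slide the green cover fully open towards the robot's left and let the plunger drop into its hole at the open end. Then pick up the mug-shaped former by its blue bar, turn it until its outline matches the mug-shaped pocket, and lower it in by hand, without dropping it, until it lies fully home on the pocket floor; let go, and leave the round former and the clay vase where they are.

Things in the scene. Friction and masses are not known exactly. Their poses are not given: they have to be found in the camera images.
- bed: Fixed plywood press bed sloping 30 deg up away from the robot. Origin: pocket floor, centre of the mug-body pocket; x up the slope, y level to the robot's left, z out of the face (mm): bed x -74..74, y -84..212, face at z 14. Rails at |x| 57..74 rise to z 26. Pocket, under the cover at first: x -47..47, y -42..42 (mug body) joined to x -14..34, y -70..-42 (its handle), walls square to the floor.
- pocket_handle (a point): Point on the pocket floor in the middle of the mug-handle part of the pocket, at (10, -54, 0) in the bed's frame; its axes are the bed's.
- cover (a joint): How far the green sheet cover is slid open: 0 shut to 0.130 m (stop), along the bed's +y. It lies at z 15..20 mm of the bed, spanning y -74..76 mm shut and 56..206 mm open. Friction about 1.5 N. The plunger's pin blocks it unless the knob is pulled.
- plunger (a joint): Pull of the plunger knob out of the cover along the bed's +z: 0 (pin down in a hole) to 0.014 m; spring 5 N at 0, 9 N at full. The pin clears above 0.007; pull 0.011. Holes at bed x 0, y 60 mm (cover shut) and y 190 mm (open, 130 mm on). Let go between holes, the pin rides on the face; it drops into the open hole (1.5 mm play) at the end of the slide.
- knob (a point): Centre of the red plunger knob, to grip: a cylinder 28 mm across and 24 mm tall (12 mm above and below this point), its axis along the bed's z. It rides on the cover; at the start it is at (0, 60, 50) in the bed's frame, 30 mm above the cover. Its axes are the bed's.
- mug: Loose brown wooden former, outline of a mug, 22 mm thick, about 0.3 kg, flat on the table at first. Origin: centre of the mug body's underside; z up, x to the rim. Body x -45..45, y -40..40; handle x -12..32, y -68..-40 mm; lower edges bevelled 4 mm, 2 mm clearance in the pocket. Blue grip bar 64 mm long in x, 24 thick in y, z 22..66. Seated, its frame meets the bed's.
- mug_handle (a point): Point on the underside of the mug former, in the middle of its handle part, at (10, -54, 0) in the former's frame; it must come to lie at pocket_handle.
- round_former: A round pale former, 84 mm across, 22 mm thick, with a yellow bar (56 x 24 mm, up to z = 66). Bystander that may lie in either former place: leave it. Origin at the centre of its underside.
- vase: A dark clay vase with knobs, 250 mm tall and 190 mm wide, on a round wooden bat 230 mm across; stands to the left. Bystander: leave it. Origin under its centre.
There are look-alikes about, which are no part of the job. Leave any purple or turquoise look-alike of the mug alone.

How it is judged (in metres and radians):
On the way, in this order (a step that is already met when the one before it is completed fails the run):
1. the plunger is pulled out while the cover is still shut (value of joint plunger above 0.006 m and value of joint cover below 0.01 m).
2. the cover is slid fully open and the plunger has dropped into its open hole (value of joint cover above 0.126 m and value of joint plunger below 0.003 m), for 0.1 s.
3. the mug former is lowered into the pocket, at least 4 mm below the bed's face, with the fingers still touching it (z of mug in the frame of bed below 0.01 m and distance between mug_handle and pocket_handle below 0.014 m and contact force between mug and the fingers above 0.3 N).
At the end, for the whole second after the job is handed in: Cover open at least 126 mm, plunger dropped in (under 3 mm); mug former released and at rest in the pocket, right way round: origin within 6 mm and handle point within 8 mm of the bed's, both under 3.5 mm above the pocket floor, face within 0.06 rad of the bed's (all of step 2 and z of each of mug, mug_handle in the frame of bed below 0.0035 m and distance between mug_handle and pocket_handle below 0.008 m and distance between mug and bed below 0.006 m and angle between the z axis of mug and the z axis of bed, either way round below 0.06 rad and linear speed of mug below 0.01 m/s); the robot touches nothing.
It fails at once if the round former is moved by more than 20 mm (distance of round_former from where it was at the start of the episode above 0.02 m).
It fails at once if the vase is moved by more than 20 mm or tipped (distance of vase from where it was at the start of the episode above 0.02 m or angle between vase's own z axis and vertical above 0.15 rad).
It also fails if it takes over 59 s, if anything falls off the work surface, if the arm or the gripper's body presses on something with over 40 N, if the wrist force passes 120 N, or if a joint passes its speed limit or range.

## Working session

There is one attempt and no reset: what is moved stays moved. The work goes in short steps, Python scripts to look and compute and a shell command to move; the robot and the scene stay as the last step left them, time stands still between calls to the robot, and variables do not carry over. Pictures are saved under pics/ and viewed, and the job is handed in when it is done.

```bash
ls; mkdir -p pics; cat > h.py <<'E'
import numpy as np, cv2
from workcell import ctrl, viewer, recognise
def K(p):
    f=p["image"].shape[0]/2/np.tan(np.radians(p["vfov"])/2)
    return f
def pix2ray(p,u,v):
    f=K(p); d=np.array([(u-p["cx"])/f,(v-p["cy"])/f])
    rd=np.hypot(*d); r=rd
    for _ in range(30): r=rd/(1+p["k1"]*r*r)
    return d*(r/rd if rd>0 else 1)
def world(p,u,v,z):
    s=pix2ray(p,u,v); c=np.array([s[0]*z,-s[1]*z,-z,1])
    return (np.linalg.inv(p["extrinsics"])@c)[:3]
def cloud(p):
    H,W=p["range_z"].shape; f=K(p)
    u,v=np.meshgrid(np.arange(W),np.arange(H))
    x=(u-p["cx"])/f; y=(v-p["cy"])/f; rd=np.hypot(x,y); r=rd.copy()
    for _ in range(30): r=rd/(1+p["k1"]*r*r)
    s=np.where(rd>0,r/np.maximum(rd,1e-9),1); z=p["range_z"]
    c=np.stack([x*s*z,-y*s*z,-z,np.ones_like(z)],-1)
    w=c@np.linalg.inv(p["extrinsics"]).T
    w=w[...,:3]; w[z<=0]=np.nan
    return w
def proj(p,P):
    c=p["extrinsics"]@np.append(P,1); x=c[0]/-c[2]; y=-c[1]/-c[2]; r2=x*x+y*y
    s=1+p["k1"]*r2; f=K(p); return np.array([x*s*f+p["cx"],y*s*f+p["cy"]])
def save(p,n): cv2.imwrite("pics/"+n,p["image"][...,::-1])
E
python3 - <<'E'
from h import *
import pickle
for n in ["scene","top"]:
    p=viewer.get_image(n); save(p,n+"0.png"); pickle.dump(p,open(n+"0.pkl","wb"))
    print(n,p["vfov"],p["cx"],p["cy"],p["k1"],p["shot"],p["extrinsics"].round(3).tolist())
    for k in ["mug","round_former","knob","vase","cover","bed"]:
        print(k,[(np.round([q["xy"][0]*640,q["xy"][1]*400]).tolist(),round(q["p"],2)) for q in recognise(p,k)])
print(ctrl.get_obs())
E
```

```text
pics
scene 48.40756958557755 322.4282341644786 191.78039521714223 -0.08882952810737592 1 [[-0.432, 0.902, 0.012, 145.298], [-0.517, -0.258, 0.816, 174.495], [0.739, 0.346, 0.578, -1890.212], [0.0, 0.0, 0.0, 1.0]]
mug [([267.0, 194.0], 0.77), ([242.0, 158.0], 0.71), ([228.0, 181.0], 0.67)]
round_former [([202.0, 204.0], 0.64)]
knob [([424.0, 266.0], 0.53), ([305.0, 206.0], 0.38)]
vase [([424.0, 261.0], 0.71)]
cover [([298.0, 211.0], 0.53)]
bed [([304.0, 221.0], 0.57)]
top 44.94622673624511 326.7663795935991 196.2990255260647 -0.05048976777409694 2 [[-0.018, -1.0, 0.008, 62.582], [0.992, -0.017, 0.124, -457.47], [-0.124, 0.01, 0.992, -1264.987], [0.0, 0.0, 0.0, 1.0]]
mug [([415.0, 207.0], 0.7), ([470.0, 203.0], 0.6)]
round_former [([465.0, 141.0], 0.74)]
knob [([327.0, 153.0], 0.66)]
vase []
cover [([349.0, 150.0], 0.7)]
bed [([326.0, 150.0], 0.68), ([466.0, 139.0], 0.58)]
{'t': 0.7, 'qpos': array([-1.28202135e+00,  4.23056665e-01,  1.62986871e+00,  6.61495688e-06,
        1.08857267e+00, -1.90166069e-02]), 'qvel': array([ 0.0018508 ,  0.00022663,  0.00062338, -0.00014308,  0.00062643,
       -0.00044879]), 'joint_torque': array([ 1.50464024e-03, -5.44412220e+01, -2.74001527e+01,  6.44736481e-02,
        1.66346115e-02, -3.17408499e-06]), 'ee_pos': array([ 189.36142724, -595.62111915,  404.71445767]), 'orientation': array([3.10437229e+00, 4.81552701e-01, 2.91047217e-05]), 'ft_force': array([ 0.21476747, -0.08580973,  0.42241306]), 'moment': array([-0.06571191,  0.03864485, -0.03828803]), 'width': 87.77515544356281}
```

```bash
python3 - <<'E'
import cv2
a=cv2.imread("pics/top0.png"); cv2.imwrite("pics/top0c.png",cv2.resize(a[90:250,250:530],None,fx=2.8,fy=2.8,interpolation=cv2.INTER_CUBIC))
E
```

```text
(no output)
```

View pics/scene0.png

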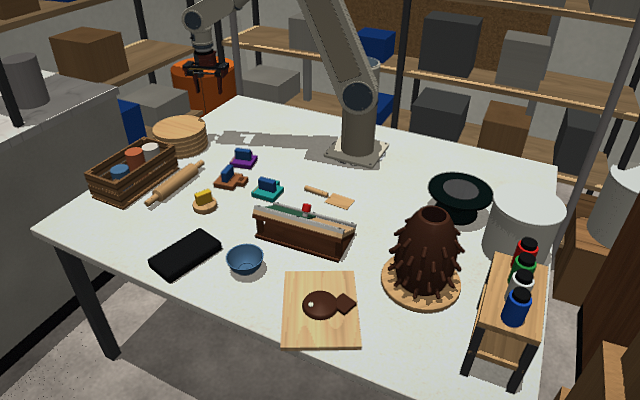

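View pics/top0.png

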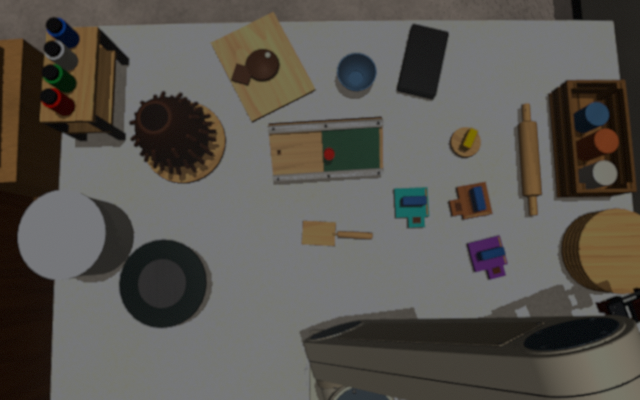

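View pics/top0c.png

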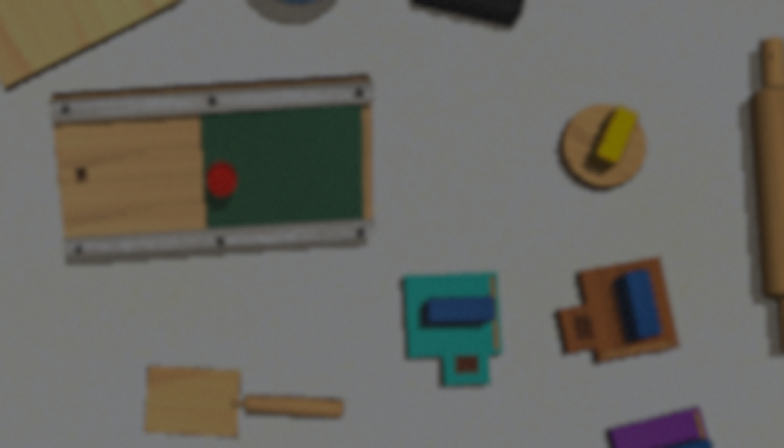

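Look-alikes in the top view: turquoise (411,205), purple (488,255), brown (470,201). The brown one with the blue bar fits the description. The knob is at (329,155). The round former with the yellow bar is at (465,141), and the vase is at (165,130). Next I'll make a close crop and take measurements.

```bash
python3 - <<'E'
from h import *
import pickle
P={n:pickle.load(open(n+"0.pkl","rb")) for n in ["scene","top"]}
a=P["top"]["image"][170:290,390:530,::-1]; b=P["scene"]["image"][130:270,180:370,::-1]
A=cv2.resize(np.clip(a*1.8,0,255).astype(np.uint8),(560,480),interpolation=cv2.INTER_CUBIC)
cv2.imwrite("pics/mugcrop.png",A)
cv2.imwrite("pics/scenecrop.png",cv2.resize(b,(760,560),interpolation=cv2.INTER_CUBIC))
for n,p in P.items():
    w=cloud(p); im=p["image"].astype(float); hsv=cv2.cvtColor(p["image"],cv2.COLOR_RGB2HSV)
    print(n)
    if n=="top":
        tab=w[300:310,100:200].reshape(-1,3); print("table z",np.nanmean(tab[:,2]),np.nanstd(tab[:,2]))
    else:
        tab=w[100:250].reshape(-1,3); h=np.histogram(tab[:,2],bins=np.arange(-20,20,2)); print(h)
    def comp(name,m,box):
        mm=np.zeros(m.shape,bool); y0,y1,x0,x1=box; mm[y0:y1,x0:x1]=m[y0:y1,x0:x1]
        q=w[mm]; q=q[~np.isnan(q[:,0])]
        print(name,mm.sum(),np.median(q,0).round(1),q.min(0).round(1),q.max(0).round(1)); return q
    boxm=(170,235,435,505) if n=="top" else (155,195,205,252)
    H,S,V=hsv[...,0],hsv[...,1],hsv[...,2]
    comp("blue",(H>100)&(H<125)&(S>120),boxm)
    comp("brown",((H<18))&(S>90)&(V>40),boxm)
    boxb=(110,190,260,390) if n=="top" else (195,265,245,360)
    comp("red",((H<6)|(H>174))&(S>170)&(V>90),boxb)
    comp("green",(H>50)&(H<95)&(S>80),boxb)
E
```

```text
scene
(array([  336,   431,   470,   371,   251,   205,   254,   646,  2459,
        6851, 10364,  8904,  4084,  1357,   704,   909,   868,   659,
         416]), array([-20, -18, -16, -14, -12, -10,  -8,  -6,  -4,  -2,   0,   2,   4,
         6,   8,  10,  12,  14,  16,  18]))
blue 219 [ 439.7 -338.1   46.1] [ 291.4 -394.2   24.9] [ 483.3 -325.8   75.3]
brown 329 [ 460.2 -317.3   22.3] [ 3.984e+02 -3.801e+02  3.000e-01] [ 498.8 -274.1   52.2]
red 56 [571.3  53.8 104.4] [560.7  40.9  92.2] [578.7  62.8 114.8]
green 305 [546.2 -54.9  55.8] [ 435.8 -211.5    0. ] [628.3  67.  113.6]
top
table z 75.36789920582493 42.72400118290161
blue 197 [ 442.3 -340.7   66.8] [ 412.8 -355.    42.2] [ 471.8 -328.3   75.1]
brown 770 [ 432.3 -321.6   23.2] [ 394.  -388.2   10.3] [ 490.9 -276.6   35. ]
red 73 [556.6  47.8 110.3] [546.7  37.6 100.7] [569.4  60.5 118.8]
green 1904 [581.  -15.9  74.8] [527.9 -80.3  39.9] [626.1  62.3 105.1]
```

View pics/mugcrop.png

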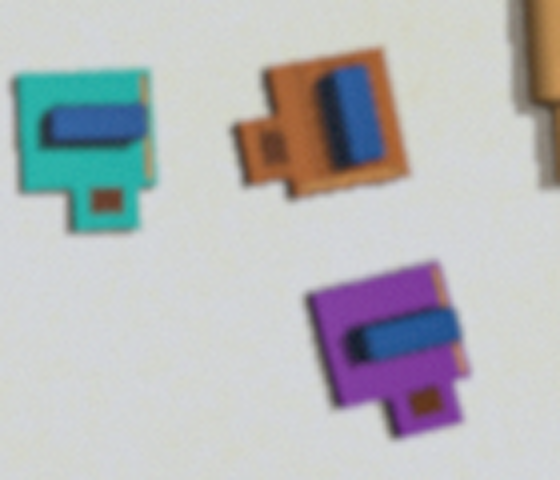

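View pics/scenecrop.png

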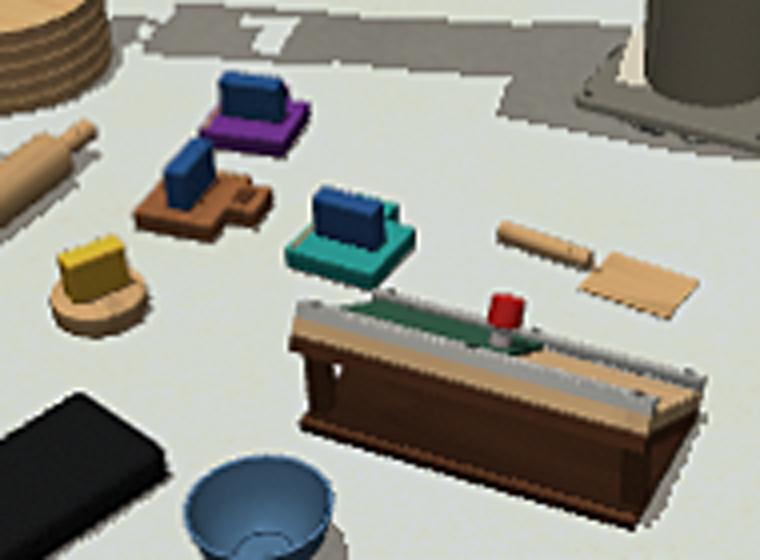

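```bash
cat > fit.py <<'E'
from h import *
from scipy.optimize import minimize
def Rz(a): c,s=np.cos(a),np.sin(a); return np.array([[c,-s,0],[s,c,0],[0,0,1.]])
def Ry(a): c,s=np.cos(a),np.sin(a); return np.array([[c,0,s],[0,1,0],[-s,0,c]])
def box(x0,x1,y0,y1,z0,z1): return np.array([[x,y,z] for x in(x0,x1) for y in(y0,y1) for z in(z0,z1)],float)
SS=16
def sil(p,parts,R,t,shape,up=4):
    m=np.zeros((shape[0]*up,shape[1]*up),np.uint8)
    for b in parts:
        q=np.array([proj(p,R@v+t) for v in b]); q=((q+0.5)*up-0.5)
        h=cv2.convexHull(np.round(q*16).astype(np.int32)); cv2.fillConvexPoly(m,h,255,shift=4)
    return m
MUG=[box(-45,45,-40,40,4,22),box(-41,41,-36,36,0,4),box(-12,32,-68,-40,4,22),box(-32,32,-12,12,22,66)]
BED=[box(-74,74,-84,212,0,14),box(57,74,-84,212,14,26),box(-74,-57,-84,212,14,26)]
def bedR(yaw,sl=np.pi/6): return Rz(yaw)@Ry(-sl)
E
python3 - <<'E'
from fit import *
import pickle
P={n:pickle.load(open(n+"0.pkl","rb")) for n in ["scene","top"]}
masks={}
for n,p in P.items():
    hsv=cv2.cvtColor(p["image"],cv2.COLOR_RGB2HSV); H,S,V=[hsv[...,i].astype(int) for i in range(3)]
    y0,y1,x0,x1=(170,235,440,505) if n=="top" else (155,194,208,252)
    m=np.zeros(H.shape,np.uint8)
    roi=(S[y0:y1,x0:x1]>(75))
    if n=="scene":
        roi&=~((H[y0:y1,x0:x1]>125)&(H[y0:y1,x0:x1]<170))
    m[y0:y1,x0:x1]=roi*255
    k,l,st,_=cv2.connectedComponentsWithStats(m); i=1+np.argmax(st[1:,4]); m=((l==i)*255).astype(np.uint8)
    masks[n]=cv2.resize(m,None,fx=4,fy=4,interpolation=cv2.INTER_LINEAR)
    print(n,st[i])
    cv2.imwrite(f"pics/mask_{n}.png",cv2.resize(m[y0:y1,x0:x1],None,fx=5,fy=5,interpolation=0))
def cost(v,names):
    c=0
    for n in names:
        s=sil(P[n],MUG,Rz(v[2]),np.array([v[0],v[1],0]),(400,640)); m=masks[n]
        c+=np.abs(s.astype(float)-m).sum()/m.sum()
    return c
best={}
for names in (["top"],["scene"],["top","scene"]):
    r=None
    for off in (0,):
        x0=np.array([443,-338,np.pi+0.15])
        r=minimize(cost,x0,args=(names,),method="Nelder-Mead",options=dict(initial_simplex=x0+np.array([[0,0,0],[8,0,0],[0,8,0],[0,0,.2]]),xatol=.02,fatol=1e-5))
    print(names,r.x.round(3),r.fun)
E
```

```text
scene [214 164  34  27 502]
top [ 449  182   43   37 1062]
['top'] [ 443.14  -345.537    3.31 ] 0.15336487749708602
['scene'] [ 446.291 -343.388    3.376] 0.1355652560290233
['top', 'scene'] [ 443.593 -345.139    3.318] 0.2928800739657095
```

```bash
python3 - <<'E'
from fit import *
import pickle
P={n:pickle.load(open(n+"0.pkl","rb")) for n in ["scene","top"]}
for n,p in P.items():
    w=cloud(p); hsv=cv2.cvtColor(p["image"],cv2.COLOR_RGB2HSV); H,S,V=[hsv[...,i].astype(int) for i in range(3)]
    y0,y1,x0,x1=(115,180,320,385) if n=="top" else (198,250,255,345)
    g=np.zeros(H.shape,bool); g[y0:y1,x0:x1]=((H>50)&(H<95)&(S>80))[y0:y1,x0:x1]
    g=cv2.erode(g.astype(np.uint8),np.ones((3,3)))>0
    q=w[g]; q=q[(q[:,0]>520)&(q[:,0]<640)]
    for _ in range(4):
        A=np.c_[q[:,:2],np.ones(len(q))]; c,*_=np.linalg.lstsq(A,q[:,2],rcond=None); r=q[:,2]-A@c; q=q[abs(r)<3*r.std()]
    nn=np.array([-c[0],-c[1],1]);nn/=np.linalg.norm(nn)
    print(n,len(q),"plane",c.round(4),"std",r.std(),"slope",np.degrees(np.arccos(nn[2])),"yaw",np.arctan2(-nn[1],-nn[0]))
    # knob
    red=((H<6)|(H>174))&(S>150)&(V>60); rr=np.zeros_like(red); 
    b=(140,170,315,345) if n=="top" else (198,220,295,318)
    rr[b[0]:b[1],b[2]:b[3]]=red[b[0]:b[1],b[2]:b[3]]
    v,u=np.nonzero(rr); print("red px",u.mean(),v.mean(),u.min(),u.max(),v.min(),v.max(),len(u))
    s=pix2ray(p,u.mean(),v.mean()); E=np.linalg.inv(p["extrinsics"]); d=E[:3,:3]@np.array([s[0],-s[1],-1]); 
    if n=="scene": o1,d1=E[:3,3],d
    else: o2,d2=E[:3,3],d
A=np.c_[d1,-d2]; t=np.linalg.lstsq(A,o2-o1,rcond=None)[0]; a=o1+d1*t[0]; b=o2+d2*t[1]; print("knob tri",a,b,(a+b)/2)
E
```

```text
scene 67 plane [ 5.758000e-01  2.610000e-02 -2.590033e+02] std 0.5616136182827635 slope 29.96071898876863 yaw 0.04523261268218377
red px 305.96610169491527 207.5593220338983 302 310 204 211 59
top 1664 plane [ 5.71400e-01  2.40000e-02 -2.56276e+02] std 2.7588803344289654 slope 29.76597968408603 yaw 0.04196262262287519
red px 328.54455445544556 153.73267326732673 324 333 148 159 101
knob tri [560.35923082  48.0656629   95.18564491] [560.07459531  48.7257057   95.11400275] [560.21691307  48.3956843   95.14982383]
```

```bash
cat > fit2.py <<'E'
from fit import *
import pickle
def cyl(c,r,h,n=24):
    a=np.linspace(0,2*np.pi,n,endpoint=False); 
    return np.array([[c[0]+r*np.cos(t),c[1]+r*np.sin(t),c[2]+z] for t in a for z in(-h,h)])
def softcost(s,m): return np.abs(cv2.GaussianBlur(s,(0,0),3).astype(float)-cv2.GaussianBlur(m,(0,0),3)).sum()/m.sum()
def up(m): return cv2.resize(m,None,fx=4,fy=4,interpolation=cv2.INTER_NEAREST)
def hsvof(p):
    h=cv2.cvtColor(p["image"],cv2.COLOR_RGB2HSV); return [h[...,i].astype(int) for i in range(3)]
def roi(m,b):
    o=np.zeros(m.shape,np.uint8); o[b[0]:b[1],b[2]:b[3]]=m[b[0]:b[1],b[2]:b[3]]*255
    k,l,st,_=cv2.connectedComponentsWithStats(o); i=1+np.argmax(st[1:,4]); return ((l==i)*255).astype(np.uint8)
def opt(f,x0,d): 
    x0=np.array(x0,float); sx=np.vstack([x0]+[x0+np.eye(len(x0))[i]*d[i] for i in range(len(x0))])
    for _ in range(3):
        r=minimize(f,sx[0],method="Nelder-Mead",options=dict(initial_simplex=sx,xatol=.01,fatol=1e-6,maxiter=400)); 
        sx=np.vstack([r.x]+[r.x+np.eye(len(x0))[i]*d[i]*.5 for i in range(len(x0))])
    return r
E
python3 - <<'E'
from fit2 import *
P={n:pickle.load(open(n+"0.pkl","rb")) for n in ["scene","top"]}
M={}
for n,p in P.items():
    H,S,V=hsvof(p)
    b=(140,170,315,345) if n=="top" else (198,220,295,318)
    M["red",n]=roi(((H<6)|(H>174))&(S>150)&(V>60),b)
    b=(170,235,440,505) if n=="top" else (155,194,208,252)
    M["bar",n]=roi((H>100)&(H<125)&(S>110),b)
    M["brown",n]=roi((S>100)&(V>45)&~((H>125)&(H<170)),b)
    w=cloud(p)
    o=[]
    for k in("bar","brown"):
        x0,y0,ww,hh=cv2.boundingRect(M[k,n]); print(k,n,x0,y0,ww,hh)
    v=np.hstack([M["bar",n],M["brown",n]])[b[0]:b[1],b[2]:b[3]]
    im=p["image"][b[0]:b[1],b[2]:b[3],::-1]; mm=cv2.merge([M["brown",n][b[0]:b[1],b[2]:b[3]]]*3)
    mb=cv2.merge([M["bar",n][b[0]:b[1],b[2]:b[3]]]*3)
    cv2.imwrite(f"pics/m_{n}.png",cv2.resize(np.hstack([im,mm,mb]),None,fx=4,fy=4,interpolation=0))
U={k:up(m) for k,m in M.items()}
R=bedR(0.043)
for names in (["top","scene"],):
    f=lambda v:sum(softcost(sil(P[n],[cyl((0,0,0),14,12)],R,v,(400,640)),U["red",n]) for n in names)
    r=opt(f,[560,48,97],[5,5,5]); print("knob",names,r.x.round(2),r.fun)
for names in (["top"],["scene"],["top","scene"]):
    f=lambda v:sum(softcost(sil(P[n],MUG[3:],Rz(v[2]),np.array([v[0],v[1],0]),(400,640)),U["bar",n]) for n in names)
    r=opt(f,[443,-342,3.3],[5,5,.1]); print("bar",names,r.x.round(3),r.fun)
    f=lambda v:sum(softcost(sil(P[n],MUG,Rz(v[2]),np.array([v[0],v[1],0]),(400,640)),U["brown",n]) for n in names)
    r=opt(f,[443,-342,3.3],[5,5,.1]); print("all",names,r.x.round(3),r.fun)
E
```

```text
bar scene 221 164 13 18
brown scene 214 164 34 26
bar top 472 187 13 24
brown top 449 183 43 36
knob ['top', 'scene'] [559.96  48.22  94.  ] 0.5787565932565341
bar ['top'] [ 443.351 -345.671    3.442] 0.7400069008185799
all ['top'] [ 442.996 -344.54     3.343] 0.31198809977554737
bar ['scene'] [ 441.804 -345.916    3.485] 0.24257933436532508
all ['scene'] [ 444.719 -345.132    3.39 ] 0.26134516869810986
bar ['top', 'scene'] [ 442.701 -345.106    3.475] 0.9831326804482652
all ['top', 'scene'] [ 442.779 -345.148    3.333] 0.5797992309263909
```

View pics/m_top.png

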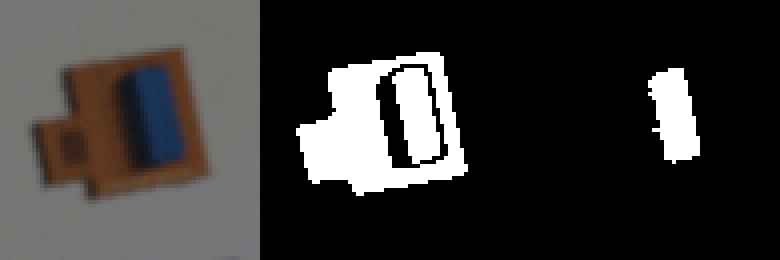

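```bash
cat > ov.py <<'E'
from fit2 import *
ED=[(0,1),(0,2),(0,4),(1,3),(1,5),(2,3),(2,6),(3,7),(4,5),(4,6),(5,7),(6,7)]
def overlay(p,parts,R,t,b,f,name,bright=1.6):
    im=cv2.resize(np.clip(p["image"][b[0]:b[1],b[2]:b[3],::-1]*bright,0,255).astype(np.uint8),None,fx=f,fy=f,interpolation=cv2.INTER_CUBIC)
    for B in parts:
        q=[((proj(p,R@v+t)-[b[2],b[0]]+.5)*f).round().astype(int) for v in B]
        E=ED if len(B)==8 else [(i,(i+2)%len(B)) for i in range(len(B))]
        for i,j in E: cv2.line(im,tuple(map(int,q[i])),tuple(map(int,q[j])),(0,255,0),1)
    cv2.imwrite("pics/"+name,im)
E
python3 - <<'E'
from ov import *
P={n:pickle.load(open(n+"0.pkl","rb")) for n in ["scene","top"]}
BX={"top":(170,235,440,505),"scene":(155,194,208,252)}
F={}
for n,p in P.items():
    H,S,V=hsvof(p); b=BX[n]
    m=roi((S>95)&(V>35)&~((H>125)&(H<170)),b)
    c,_=cv2.findContours(m,cv2.RETR_EXTERNAL,cv2.CHAIN_APPROX_NONE); m2=m.copy(); cv2.drawContours(m2,c,-1,255,-1); F[n]=up(m2)
for names in (["top"],["scene"],["top","scene"]):
    f=lambda v:sum(softcost(sil(P[n],MUG,Rz(v[2]),np.array([v[0],v[1],0]),(400,640)),F[n]) for n in names)
    r=opt(f,[443,-342,3.3],[5,5,.1]); print("all",names,r.x.round(3),r.fun)
v=r.x
for n in P: overlay(P[n],[MUG[i] for i in (0,2,3)],Rz(v[2]),np.array([v[0],v[1],0]),BX[n],8 if n=="top" else 10,f"ov_{n}.png")
E
```

```text
all ['top'] [ 443.128 -345.577    3.338] 0.10512319577512534
all ['scene'] [ 445.082 -344.495    3.378] 0.14640923854204257
all ['top', 'scene'] [ 443.037 -344.381    3.32 ] 0.2581153961982068
```

View pics/ov_top.png

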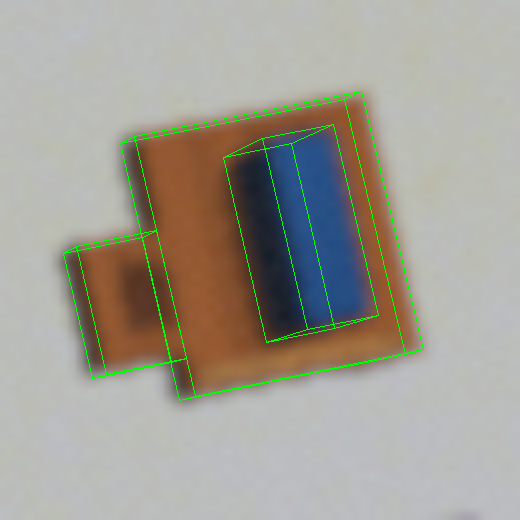

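View pics/ov_scene.png

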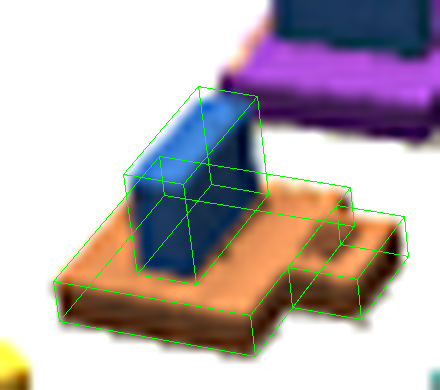

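```bash
python3 - <<'E'
from ov import *
P={n:pickle.load(open(n+"0.pkl","rb")) for n in ["scene","top"]}
R=bedR(0.043); k=np.array([560,48.2,94.5]); t=k-R@[0,60,50]; print(t)
parts=[box(57,74,-84,212,14,26),box(-74,-57,-84,212,14,26),box(-57,57,-74,76,20,20.1),cyl((0,60,50),14,12),box(-3,3,187,193,14,14.1)]
overlay(P["top"],parts,R,t,(110,190,260,392),6,"bed_top.png",2.0)
overlay(P["scene"],parts,R,t,(190,270,245,365),6.5,"bed_scene.png",1.2)
E
```

```text
[587.55609606 -10.6698698   51.19872981]
```

View pics/bed_top.png

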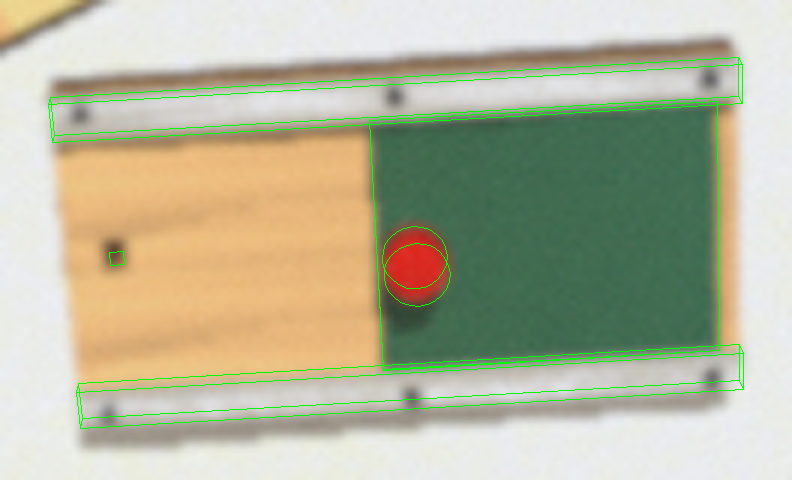

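View pics/bed_scene.png

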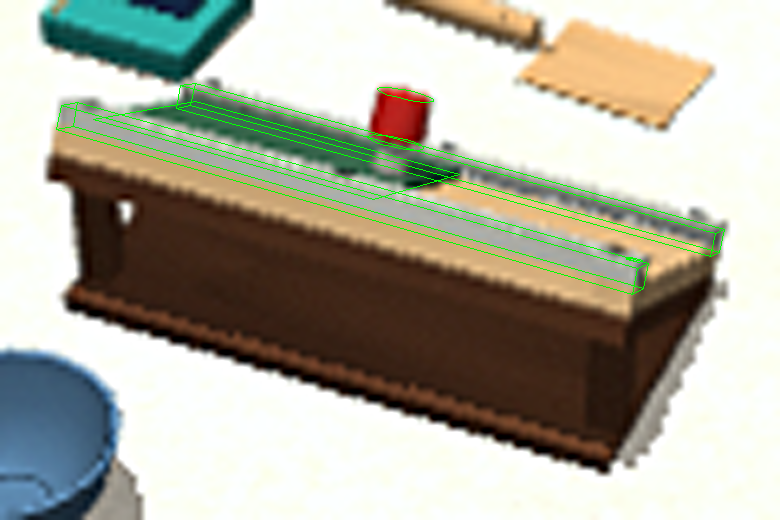

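```bash
cat > mv.py <<'E'
from ov import *
from scipy.spatial.transform import Rotation as Ro
def cur():
    o=ctrl.get_obs(); return Ro.from_rotvec(o["orientation"]).as_matrix(), np.array(o["ee_pos"]), o
def inc(R0,t0,R1,t1):
    "tool-frame total rotation (deg) at once, and shift in NEW tool axes after turning (m)"
    rv=Ro.from_matrix(R0.T@R1).as_rotvec(degrees=True); return rv, R1.T@(t1-t0)/1000, R0.T@(t1-t0)/1000
def screw(R0,t0,R1,t1,N):
    rv=Ro.from_matrix(R0.T@R1).as_rotvec()/N; dR=Ro.from_rotvec(rv).as_matrix()
    # sum_{k<N} dR^k s = R0^T (t1-t0)
    A=sum(np.linalg.matrix_power(dR,k) for k in range(N)); s=np.linalg.solve(A,R0.T@(t1-t0))
    path=[t0.copy()];R=R0.copy();t=t0.copy()
    for k in range(N): t=t+R@s; R=R@dR; path.append(t.copy())
    return s/1000,np.degrees(rv),np.array(path)
E
python3 - <<'E'
from mv import *
P={n:pickle.load(open(n+"0.pkl","rb")) for n in ["scene","top"]}
w=cloud(P["top"])
for nm,(u,v) in dict(bat_r=(224,140),bat=(195,175),vasetop=(155,118),vr=(215,135),round=(462,145)).items(): print(nm,w[v,u].round(0))
v=w[90:185,128:232].reshape(-1,3); hi=v[v[:,2]>40]; print("vase min/max",np.percentile(hi,1,axis=0),np.percentile(hi,99,axis=0))
R=bedR(.043); k=np.array([560,48.2,95.5]); R1=np.c_[R[:,1],R[:,0],-R[:,2]]
R0,t0,o=cur()
t1=k+R[:,2]*(163+3); pre=t1+R[:,2]*60
print("pre",pre,"t1",t1)
for N in (16,): 
    s,rv,path=screw(R0,t0,R1,pre,N); print(N,s.round(4),rv.round(3)); print(path[::2].round())
print(inc(R0,t0,R1,pre))
E
```

```text
bat_r [619. 332.  22.]
bat [523. 410.  24.]
vasetop [616. 443. 251.]
vr [634. 358.  20.]
round [ 587. -308.   57.]
vase min/max [526.76775807 352.20709866  45.42840523] [702.27476728 524.68190976 254.38514549]
pre [447.1044524   43.34249724 291.22174126] t1 [477.07672168  44.63209975 239.26021703]
16 [ 0.0436 -0.0143  0.0065] [-1.598  1.223 -4.563]
[[ 189. -596.  405.]
 [ 262. -539.  392.]
 [ 325. -472.  381.]
 [ 377. -397.  370.]
 [ 418. -314.  359.]
 [ 445. -227.  347.]
 [ 459. -136.  332.]
 [ 460.  -46.  313.]
 [ 447.   43.  291.]]
(array([-25.56902625,  19.56599196, -73.00822336]), array([0.62729345, 0.19004641, 0.24077345]), array([ 0.43920535, -0.5308631 ,  0.11344423]))
```

```bash
python3 -m handwheel '[{"gripper":0,"tx":0.0436,"ty":-0.0143,"tz":0.0065,"rx":-1.6,"ry":1.22,"rz":-4.56},{"gripper":0,"tx":0.0436,"ty":-0.0143,"tz":0.0065,"rx":-1.6,"ry":1.22,"rz":-4.56},{"gripper":0,"tx":0.0436,"ty":-0.0143,"tz":0.0065,"rx":-1.6,"ry":1.22,"rz":-4.56},{"gripper":0,"tx":0.0436,"ty":-0.0143,"tz":0.0065,"rx":-1.6,"ry":1.22,"rz":-4.56},{"gripper":0,"tx":0.0436,"ty":-0.0143,"tz":0.0065,"rx":-1.6,"ry":1.22,"rz":-4.56},{"gripper":0,"tx":0.0436,"ty":-0.0143,"tz":0.0065,"rx":-1.6,"ry":1.22,"rz":-4.56},{"gripper":0,"tx":0.0436,"ty":-0.0143,"tz":0.0065,"rx":-1.6,"ry":1.22,"rz":-4.56},{"gripper":0,"tx":0.0436,"ty":-0.0143,"tz":0.0065,"rx":-1.6,"ry":1.22,"rz":-4.56}]'
python3 -m handwheel '[{"gripper":0,"tx":0.0436,"ty":-0.0143,"tz":0.0065,"rx":-1.6,"ry":1.22,"rz":-4.56},{"gripper":0,"tx":0.0436,"ty":-0.0143,"tz":0.0065,"rx":-1.6,"ry":1.22,"rz":-4.56},{"gripper":0,"tx":0.0436,"ty":-0.0143,"tz":0.0065,"rx":-1.6,"ry":1.22,"rz":-4.56},{"gripper":0,"tx":0.0436,"ty":-0.0143,"tz":0.0065,"rx":-1.6,"ry":1.22,"rz":-4.56},{"gripper":0,"tx":0.0436,"ty":-0.0143,"tz":0.0065,"rx":-1.6,"ry":1.22,"rz":-4.56},{"gripper":0,"tx":0.0436,"ty":-0.0143,"tz":0.0065,"rx":-1.6,"ry":1.22,"rz":-4.56},{"gripper":0,"tx":0.0436,"ty":-0.0143,"tz":0.0065,"rx":-1.6,"ry":1.22,"rz":-4.56},{"gripper":0,"tx":0.0436,"ty":-0.0143,"tz":0.0065,"rx":-1.6,"ry":1.22,"rz":-4.56}]'
```

```text
t: 1.7
ee_pos: [418.7, -313.1, 359.3]
orientation: [2.609, 1.344, 0.296]
ft_force: [0.8, -0.1, 0.2]
width: 88.0
t: 2.7
ee_pos: [451.5, 42.4, 297.9]
orientation: [1.9, 1.973, 0.516]
ft_force: [0.9, -0.0, -0.5]
width: 87.7
```

```bash
python3 - <<'E'
from mv import *
R0,t0,o=cur(); print(t0,o["qpos"].round(3),o["qvel"].round(2),o["t"])
R=bedR(.043); k=np.array([560,48.2,95.5]); R1=np.c_[R[:,1],R[:,0],-R[:,2]]
print(inc(R0,t0,R1,k+R[:,2]*166))
for n,b in (("scene",(170,270,230,380)),("top",(90,200,250,400))):
    p=viewer.get_image(n); cv2.imwrite(f"pics/a_{n}.png",cv2.resize(np.clip(p["image"][b[0]:b[1],b[2]:b[3],::-1]*1.3,0,255).astype(np.uint8),None,fx=5,fy=5,interpolation=cv2.INTER_CUBIC))
E
```

```text
[451.48296195  42.40561716 297.86762686] [ 0.073  0.31   2.211 -0.169  0.11   0.198] [ 0.81  0.06  0.07 -2.14 -0.27  2.24] 2.7
(array([-0.63311897,  0.22547683, -0.26580532]), array([ 0.00112423, -0.00707646,  0.06358841]), array([ 0.0013434 , -0.00637914,  0.0636579 ]))
```

View pics/a_scene.png

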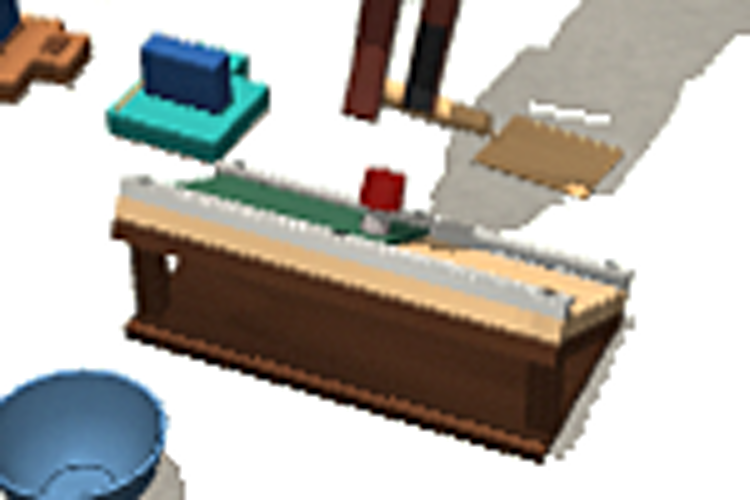

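```bash
python3 -m handwheel '[{"gripper":0,"tz":0.005},{"gripper":0,"tz":0.005}]'; cat > st.py <<'E'
from mv import *
import sys
R0,t0,o=cur(); print(t0.round(1),o["qpos"].round(3),o["t"],o["ft_force"].round(1),o["moment"].round(2),round(o["width"],1))
E
python3 st.py; python3 - <<'E'
from mv import *
R0,t0,o=cur()
R=bedR(.043); k=np.array([560,48.2,95.5]); R1=np.c_[R[:,1],R[:,0],-R[:,2]]
print(inc(R0,t0,R1,k+R[:,2]*166))
E
```

```text
[451.2  43.6 297.8] [ 0.075  0.31   2.211 -0.169  0.111  0.197] 2.8 [ 0.5 -0.2  0.6] [-0.05  0.13  0.03] 87.9
(array([-0.68568792,  0.15981398, -0.06907524]), array([-8.14549169e-05, -6.85125686e-03,  6.36057795e-02]), array([ 8.82688832e-05, -6.08958507e-03,  6.36832058e-02]))$[0]: bad value
```

```bash
python3 -m handwheel '[{"gripper":0,"tx":0,"ty":0,"tz":0.01,"rx":0,"ry":0,"rz":0},{"gripper":0,"tx":0,"ty":0,"tz":0.01,"rx":0,"ry":0,"rz":0}]'; python3 st.py; python3 - <<'E'
from mv import *
R0,t0,o=cur()
R=bedR(.043); k=np.array([560,48.2,95.5]); R1=np.c_[R[:,1],R[:,0],-R[:,2]]
print(inc(R0,t0,R1,k+R[:,2]*166))
E
```

```text
t: 3.05
ee_pos: [466.0, 41.6, 287.6]
orientation: [1.91, 1.973, 0.504]
ft_force: [-0.5, -0.2, -0.1]
width: 87.8
[466.   41.6 287.6] [ 0.069  0.349  2.184 -0.19   0.109  0.22 ] 3.05 [-0.5 -0.2 -0.1] [-0.01  0.14  0.02] 87.8
(array([-1.21420671,  0.455919  , -0.49401339]), array([ 0.00257936, -0.01447206,  0.0474133 ]), array([ 0.00283721, -0.01348768,  0.04768802]))
```

```bash
cat > kin.py <<'E'
from mv import *
from scipy.optimize import least_squares
OBS=[([-1.28202,.423057,1.629869,0,1.088573,-.0190166],[189.361,-595.621,404.714],[3.10437,.48155,0]),
([ 0.073,0.31,2.211,-0.169,0.11,0.198],[451.48,42.41,297.87],[1.9,1.973,.516]),
([0.069,0.349,2.184,-0.19,0.109,0.22],[466.,41.6,287.6],[1.91,1.973,.504])]
def rz(a): return Rz(a)
def ry(a): return Ry(a)
OFF=np.array([0,0,0,0,0,0.])
def fkR(q): return Rz(q[0])@Ry(q[1]+q[2])@Rz(q[3])@Ry(q[4])@Rz(q[5])
def fk(q,L):
    h,L1,L2,d6,a1,a3,yo=L
    A=Rz(q[0]); B=A@Ry(q[1]); C=A@Ry(q[1]+q[2]); R=C@Rz(q[3])@Ry(q[4])@Rz(q[5])
    t=np.array([0,0,h])+A@[a1,yo,0]+B@[0,0,L1]+C@[a3,0,L2]+R@[0,0,d6]
    return R,t
E
python3 - <<'E'
from kin import *
for q,t,rv in OBS:
    R=Ro.from_rotvec(rv).as_matrix(); print(Ro.from_matrix(fkR(q).T@R).as_rotvec(degrees=True).round(2), Ro.from_matrix(R@fkR(q).T).as_rotvec(degrees=True).round(2))
E
```

```text
[ 0. -0. 90.] [ 0.e+00 -1.e-02 -9.e+01]
[-1.000e-02 -0.000e+00  9.003e+01] [ 44.13   1.56 -78.46]
[-5.000e-02 -2.000e-02  9.002e+01] [ 43.34   1.12 -78.89]
```

```bash
python3 - <<'E'
from kin import *
def res(v): 
    return np.concatenate([fk(q,[*v[:4],0,0,v[4]])[1]-t for q,t,_ in OBS])
for st in ([300,450,450,100,0],[200,450,400,120,10],[150,430,400,85,0]):
    r=least_squares(res,st); print(r.x.round(2),r.fun.round(2))
E
```

```text
[ 18.04 664.76 396.74  34.8   10.67] [-1.31  0.08  0.73 -2.86  0.45  0.16  3.06  0.79 -0.88]
[ 18.04 664.76 396.74  34.8   10.67] [-1.31  0.08  0.73 -2.86  0.45  0.16  3.06  0.79 -0.88]
[ 18.04 664.76 396.74  34.8   10.67] [-1.31  0.08  0.73 -2.86  0.45  0.16  3.06  0.79 -0.88]
```

```bash
cat >> mv.py <<'E'
TILT=np.radians(18); YAW=.043
def toolR(sl,yaw=YAW):
    r=bedR(yaw,sl); return np.c_[-r[:,0],r[:,1],-r[:,2]]
def tcp_for(grasp,R1): return grasp-163*R1[:,2]
def show(R0,t0,R1,t1,N):
    s,rv,path=screw(R0,t0,R1,t1,N); print(N,"t",s.round(4),"r",rv.round(2)); print(path[::max(1,N//5)].round().tolist(), path[-1].round(1))
E
python3 - <<'E'
from mv import *
R0,t0,o=cur(); B=bedR(YAW); k=np.array([560,48.2,95.5])
R1=toolR(TILT); pre=tcp_for(k+B[:,2]*60,R1); print(pre,tcp_for(k+B[:,2]*2,R1)); show(R0,t0,R1,pre,12)
E
```

```text
[479.70452032  44.74516478 302.48373638] [508.67771395  45.99178053 252.25426296]
12 t [-0.0009  0.0015 -0.0007] r [ 0.68  0.73 -7.52]
[[466.0, 42.0, 288.0], [468.0, 40.0, 290.0], [471.0, 39.0, 293.0], [473.0, 39.0, 296.0], [476.0, 40.0, 298.0], [478.0, 42.0, 300.0], [480.0, 45.0, 302.0]] [479.7  44.7 302.5]
```

```bash
python3 -m handwheel '[{"gripper":0,"tx":0,"ty":0,"tz":-0.005,"rx":6,"ry":0,"rz":0},{"gripper":0,"tx":0,"ty":0,"tz":-0.005,"rx":6,"ry":0,"rz":0},{"gripper":0,"tx":0,"ty":0,"tz":0,"rx":0,"ry":0,"rz":0}]'; python3 st.py; python3 - <<'E'
from mv import *
R0,t0,o=cur(); B=bedR(YAW); k=np.array([560,48.2,95.5])
R1=toolR(TILT); pre=tcp_for(k+B[:,2]*60,R1);  show(R0,t0,R1,pre,10)
E
```

```text
t: 3.42
ee_pos: [462.0, 41.3, 296.9]
orientation: [2.031, 2.096, 0.309]
ft_force: [1.2, -0.3, 0.1]
width: 87.7
[462.   41.3 296.9] [ 0.067  0.33   2.133 -0.034  0.385  0.065] 3.425 [ 1.2 -0.3  0.1] [-0.06  0.03 -0.04] 87.7
10 t [-0.0011  0.0018 -0.    ] r [-0.11 -0.06 -9.06]
[[462.0, 41.0, 297.0], [466.0, 40.0, 298.0], [470.0, 39.0, 299.0], [473.0, 40.0, 300.0], [477.0, 42.0, 302.0], [480.0, 45.0, 302.0]] [479.7  44.7 302.5]
```

```bash
python3 -m handwheel '[{"gripper":0,"tx":-0.0011,"ty":0.0018,"tz":0,"rx":-0.1,"ry":-0.06,"rz":-9.06},{"gripper":0,"tx":-0.0011,"ty":0.0018,"tz":0,"rx":-0.1,"ry":-0.06,"rz":-9.06},{"gripper":0,"tx":-0.0011,"ty":0.0018,"tz":0,"rx":-0.1,"ry":-0.06,"rz":-9.06},{"gripper":0,"tx":-0.0011,"ty":0.0018,"tz":0,"rx":-0.1,"ry":-0.06,"rz":-9.06},{"gripper":0,"tx":-0.0011,"ty":0.0018,"tz":0,"rx":-0.1,"ry":-0.06,"rz":-9.06}]'; python3 st.py;  python3 -m handwheel '[{"gripper":0,"tx":-0.0011,"ty":0.0018,"tz":0,"rx":-0.1,"ry":-0.06,"rz":-9.06},{"gripper":0,"tx":-0.0011,"ty":0.0018,"tz":0,"rx":-0.1,"ry":-0.06,"rz":-9.06},{"gripper":0,"tx":-0.0011,"ty":0.0018,"tz":0,"rx":-0.1,"ry":-0.06,"rz":-9.06},{"gripper":0,"tx":-0.0011,"ty":0.0018,"tz":0,"rx":-0.1,"ry":-0.06,"rz":-9.06},{"gripper":0,"tx":-0.0011,"ty":0.0018,"tz":0,"rx":-0.1,"ry":-0.06,"rz":-9.06},{"gripper":0,"tx":0,"ty":0,"tz":0,"rx":0,"ry":0,"rz":0}]'; python3 st.py; python3 - <<'E'
from mv import *
R0,t0,o=cur(); B=bedR(YAW); k=np.array([560,48.2,95.5])
R1=toolR(TILT); print(inc(R0,t0,R1,tcp_for(k+B[:,2]*2,R1)))
for n,b in (("scene",(150,250,230,380)),("top",(90,200,250,400))):
    p=viewer.get_image(n); pickle.dump(p,open(f"b_{n}.pkl","wb")); cv2.imwrite(f"pics/b_{n}.png",cv2.resize(np.clip(p["image"][b[0]:b[1],b[2]:b[3],::-1]*1.3,0,255).astype(np.uint8),None,fx=5,fy=5,interpolation=cv2.INTER_CUBIC))
E
```

```text
t: 4.05
ee_pos: [470.7, 39.5, 299.2]
orientation: [1.036, 2.66, 0.167]
ft_force: [-1.1, 0.1, 0.0]
width: 87.9
[470.7  39.5 299.2] [ 0.062  0.335  2.117 -0.035  0.386 -0.736] 4.05 [-1.1  0.1  0. ] [ 0.02  0.01 -0.01] 87.9
t: 4.8
ee_pos: [478.8, 45.5, 301.8]
orientation: [-0.06, 2.829, 0.008]
ft_force: [0.5, 0.3, 0.4]
width: 87.7
[478.8  45.5 301.8] [ 0.073  0.339  2.099 -0.028  0.391 -1.517] 4.8 [0.5 0.3 0.4] [0.04 0.05 0.05] 87.7
(array([-0.07966466, -0.13076097, -0.00267916]), array([-0.01308887, -0.00076233,  0.0563802 ]), array([-0.01321754, -0.00068334,  0.05635118]))
```

View pics/b_scene.png

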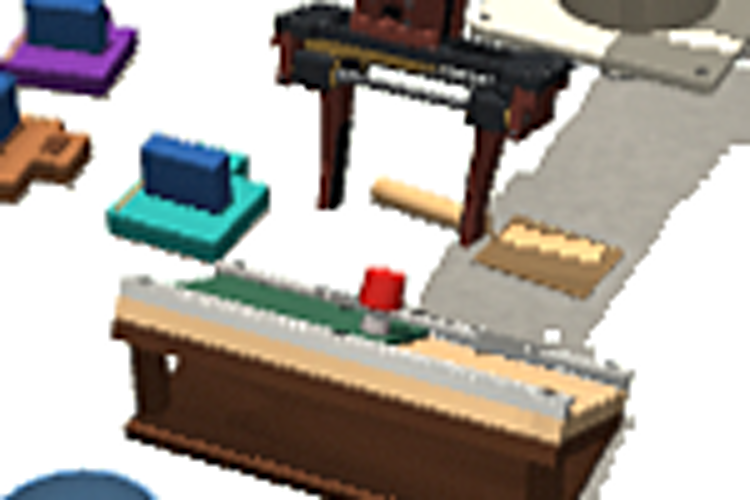

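The gripper is straddling the red knob line, with the knob at crop pixel (383,290). I'll descend, then look.

```bash
python3 -m handwheel '[{"gripper":0,"tx":-0.0044,"ty":0,"tz":0.0188,"rx":0,"ry":0,"rz":0},{"gripper":0,"tx":-0.0044,"ty":0,"tz":0.0188,"rx":0,"ry":0,"rz":0},{"gripper":0,"tx":-0.0044,"ty":0,"tz":0.0188,"rx":0,"ry":0,"rz":0},{"gripper":0,"tx":0,"ty":0,"tz":0,"rx":0,"ry":0,"rz":0}]'; python3 st.py; python3 - <<'E'
from mv import *
for n,b in (("scene",(150,250,230,380)),("top",(90,200,250,400))):
    p=viewer.get_image(n); pickle.dump(p,open(f"b_{n}.pkl","wb")); cv2.imwrite(f"pics/c_{n}.png",cv2.resize(np.clip(p["image"][b[0]:b[1],b[2]:b[3],::-1]*1.3,0,255).astype(np.uint8),None,fx=5,fy=5,interpolation=cv2.INTER_CUBIC))
E
```

```text
t: 5.4
ee_pos: [508.4, 47.0, 251.5]
orientation: [-0.061, 2.832, 0.008]
ft_force: [0.1, -0.3, 0.4]
width: 87.9
[508.4  47.  251.5] [ 0.071  0.471  2.056 -0.033  0.305 -1.512] 5.4 [ 0.1 -0.3  0.4] [ 0.06 -0.04  0.02] 87.9
```

View pics/c_scene.png

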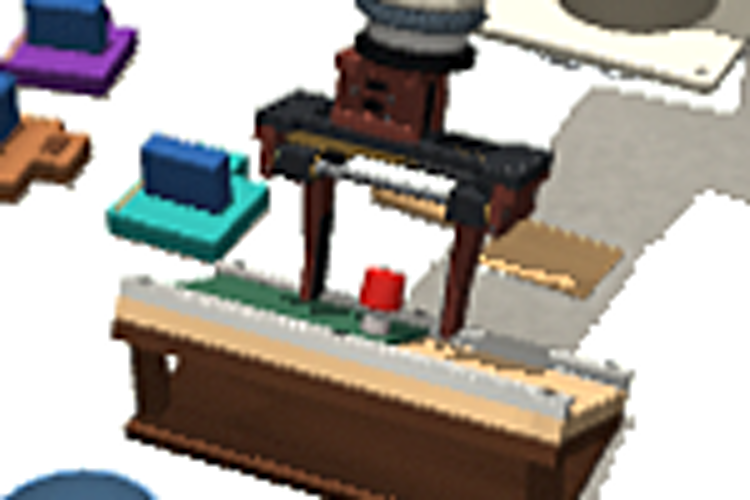

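View pics/c_top.png

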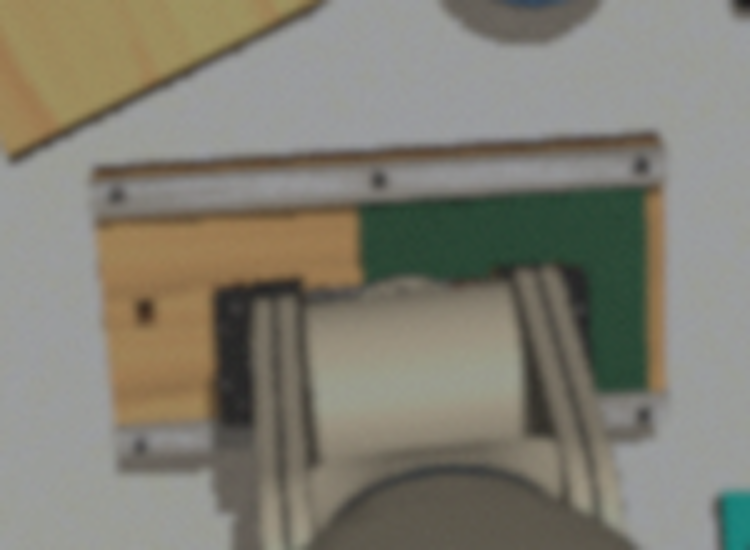

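The scene crop shows the fingers at (313,295) and (455,335) on either side of the red knob at (383,290). Closing the gripper.

```bash
python3 -m handwheel '[{"gripper":1,"tx":0,"ty":0,"tz":0,"rx":0,"ry":0,"rz":0},{"gripper":1,"tx":0,"ty":0,"tz":0,"rx":0,"ry":0,"rz":0},{"gripper":1,"tx":0,"ty":0,"tz":0,"rx":0,"ry":0,"rz":0},{"gripper":1,"tx":0,"ty":0,"tz":0,"rx":0,"ry":0,"rz":0},{"gripper":1,"tx":0,"ty":0,"tz":0,"rx":0,"ry":0,"rz":0},{"gripper":1,"tx":0,"ty":0,"tz":0,"rx":0,"ry":0,"rz":0}]'; python3 st.py;python3 - <<'E'
from mv import *
R0,t0,o=cur(); B=bedR(YAW); print("bz in tool",R0.T@B[:,2], "by",R0.T@B[:,1], "bx",R0.T@B[:,0]); print("grasp",t0+163*R0[:,2])
E
```

```text
t: 6.25
ee_pos: [508.3, 47.3, 252.4]
orientation: [-0.064, 2.831, 0.007]
ft_force: [-0.3, 0.2, -0.0]
width: 31.6
[508.3  47.3 252.4] [ 0.072  0.469  2.057 -0.033  0.306 -1.514] 6.25 [-0.3  0.2 -0. ] [ 0.08 -0.02  0.05] 31.6
bz in tool [ 2.11686661e-01 -5.35517072e-04 -9.77337439e-01] by [-0.00239564  0.99999656 -0.00106682] bx [-0.97733465 -0.00256718 -0.21168465]
grasp [558.05741078  49.2188924   97.22750807]
```

```bash
python3 -m handwheel '[{"gripper":1,"tx":0,"ty":0,"tz":0,"rx":0,"ry":0,"rz":0},{"gripper":1,"tx":0,"ty":0,"tz":0,"rx":0,"ry":0,"rz":0},{"gripper":1,"tx":0,"ty":0,"tz":0,"rx":0,"ry":0,"rz":0}]'; python3 st.py;  python3 -m handwheel '[{"gripper":1,"tx":0.0012,"ty":0,"tz":-0.0055,"rx":0,"ry":0,"rz":0},{"gripper":1,"tx":0.0012,"ty":0,"tz":-0.0055,"rx":0,"ry":0,"rz":0},{"gripper":1,"tx":0,"ty":0,"tz":0,"rx":0,"ry":0,"rz":0},{"gripper":1,"tx":0,"ty":0,"tz":0,"rx":0,"ry":0,"rz":0}]'; python3 st.py
```

```text
t: 6.62
ee_pos: [508.3, 47.5, 252.5]
orientation: [-0.064, 2.831, 0.008]
ft_force: [-1.3, 4.7, -0.2]
width: 27.6
[508.3  47.5 252.5] [ 0.072  0.469  2.057 -0.033  0.306 -1.514] 6.625 [-1.3  4.7 -0.2] [0.92 0.08 0.27] 27.6
t: 7.12
ee_pos: [502.8, 47.2, 261.9]
orientation: [-0.064, 2.83, 0.008]
ft_force: [3.9, 5.7, -7.2]
width: 27.7
[502.8  47.2 261.9] [ 0.073  0.445  2.065 -0.031  0.321 -1.515] 7.125 [ 3.9  5.7 -7.2] [ 0.82 -0.23  0.25] 27.7
```

```bash
python3 -m handwheel '[{"gripper":1,"tx":0,"ty":0.01,"tz":0,"rx":0,"ry":0,"rz":0},{"gripper":1,"tx":0,"ty":0.02,"tz":0,"rx":0,"ry":0,"rz":0},{"gripper":1,"tx":0,"ty":0.02,"tz":0,"rx":0,"ry":0,"rz":0},{"gripper":1,"tx":0,"ty":0.02,"tz":0,"rx":0,"ry":0,"rz":0},{"gripper":1,"tx":0,"ty":0.02,"tz":0,"rx":0,"ry":0,"rz":0},{"gripper":1,"tx":0,"ty":0.02,"tz":0,"rx":0,"ry":0,"rz":0},{"gripper":1,"tx":0,"ty":0.01,"tz":0,"rx":0,"ry":0,"rz":0},{"gripper":1,"tx":0,"ty":0,"tz":0,"rx":0,"ry":0,"rz":0}]'; python3 st.py
```

```text
t: 8.12
ee_pos: [497.3, 167.2, 261.7]
orientation: [-0.065, 2.831, 0.008]
ft_force: [3.7, 1.5, -8.0]
width: 27.6
[497.3 167.2 261.7] [ 0.322  0.467  2.02  -0.24   0.365 -1.083] 8.125 [ 3.7  1.5 -8. ] [ 0.24 -0.15  0.06] 27.6
```

```bash
python3 -m handwheel '[{"gripper":1,"tx":0,"ty":0.005,"tz":0,"rx":0,"ry":0,"rz":0},{"gripper":1,"tx":0,"ty":0.004,"tz":0,"rx":0,"ry":0,"rz":0},{"gripper":1,"tx":0,"ty":0.002,"tz":0,"rx":0,"ry":0,"rz":0},{"gripper":1,"tx":0,"ty":0,"tz":0,"rx":0,"ry":0,"rz":0}]'; python3 st.py
```

```text
t: 8.62
ee_pos: [496.7, 177.7, 261.9]
orientation: [-0.064, 2.831, 0.007]
ft_force: [3.3, -1.8, -7.7]
width: 27.6
[496.7 177.7 261.9] [ 0.343  0.47   2.013 -0.254  0.373 -1.049] 8.625 [ 3.3 -1.8 -7.7] [-0.26 -0.13 -0.1 ] 27.6
```

```bash
python3 -m handwheel '[{"gripper":1,"tx":0,"ty":0.001,"tz":0,"rx":0,"ry":0,"rz":0},{"gripper":1,"tx":-0.0006,"ty":0,"tz":0.003,"rx":0,"ry":0,"rz":0},{"gripper":1,"tx":-0.0006,"ty":0,"tz":0.003,"rx":0,"ry":0,"rz":0},{"gripper":1,"tx":0,"ty":0,"tz":0,"rx":0,"ry":0,"rz":0}]'; python3 st.py
```

```text
t: 9.12
ee_pos: [499.8, 178.2, 256.6]
orientation: [-0.063, 2.831, 0.006]
ft_force: [4.2, -6.8, -6.3]
width: 27.4
[499.8 178.2 256.6] [ 0.342  0.483  2.008 -0.26   0.366 -1.043] 9.125 [ 4.2 -6.8 -6.3] [-1.17 -0.37 -0.38] 27.4
```

```bash
python3 -m handwheel '[{"gripper":1,"tx":-0.0006,"ty":0,"tz":0.003,"rx":0,"ry":0,"rz":0},{"gripper":1,"tx":-0.0004,"ty":0,"tz":0.002,"rx":0,"ry":0,"rz":0},{"gripper":1,"tx":0,"ty":0,"tz":0,"rx":0,"ry":0,"rz":0}]'; python3 st.py
```

```text
t: 9.5
ee_pos: [502.1, 178.3, 252.5]
orientation: [-0.063, 2.831, 0.006]
ft_force: [2.0, -8.4, -1.4]
width: 27.3
[502.1 178.3 252.5] [ 0.341  0.493  2.004 -0.264  0.359 -1.041] 9.5 [ 2.  -8.4 -1.4] [-1.19 -0.25 -0.46] 27.3
```

```bash
python3 -m handwheel '[{"gripper":0,"tx":0,"ty":0,"tz":0,"rx":0,"ry":0,"rz":0},{"gripper":0,"tx":0,"ty":0,"tz":0,"rx":0,"ry":0,"rz":0},{"gripper":0,"tx":0,"ty":0,"tz":0,"rx":0,"ry":0,"rz":0},{"gripper":0,"tx":0,"ty":0,"tz":0,"rx":0,"ry":0,"rz":0},{"gripper":0,"tx":0,"ty":0,"tz":0,"rx":0,"ry":0,"rz":0}]';  python3 -m handwheel '[{"gripper":0,"tx":0.005,"ty":0,"tz":-0.02,"rx":0,"ry":0,"rz":0},{"gripper":0,"tx":0.01,"ty":0,"tz":-0.04,"rx":0,"ry":0,"rz":0},{"gripper":0,"tx":0.01,"ty":0,"tz":-0.05,"rx":0,"ry":0,"rz":0},{"gripper":0,"tx":0,"ty":0,"tz":-0.04,"rx":0,"ry":0,"rz":0},{"gripper":0,"tx":0,"ty":0,"tz":0,"rx":0,"ry":0,"rz":0}]'; python3 st.py
python3 - <<'E'
from mv import *
R0,t0,o=cur()
th=np.arctan2(-345,443.3)
print("yaw mug approach"); 
v=[443.3,-345,3.33]; M=Rz(v[2]); d=np.radians(15)
# tool in mug frame: z = -mz cos d - mx sin d ; y=my ; x=y×z
zt=-M[:,2]*np.cos(d)-M[:,0]*np.sin(d); R1=np.c_[np.cross(M[:,1],zt),M[:,1],zt]
g=np.array([v[0],v[1],0])+M@[0,0,50]; pre=tcp_for(g+[0,0,70],R1); print(pre)
for N in (16,20,24): show(R0,t0,R1,pre,N)
E
```

```text
t: 10.12
ee_pos: [502.2, 179.2, 252.2]
orientation: [-0.064, 2.83, 0.008]
ft_force: [-0.6, -0.0, 0.1]
width: 73.9
t: 10.75
ee_pos: [432.7, 176.5, 390.1]
orientation: [-0.064, 2.825, 0.011]
ft_force: [-0.1, 1.2, 0.3]
width: 87.6
[432.7 176.5 390.1] [ 0.391  0.165  2.06  -0.18   0.626 -1.095] 10.75 [-0.1  1.2  0.3] [0.07 0.02 0.01] 87.6
yaw mug approach
[ 401.85905516 -352.90149443  277.44590969]
16 t [-0.0476 -0.0158  0.0067] r [ 0.29  0.22 10.75]
[[433.0, 177.0, 390.0], [566.0, 110.0, 411.0], [645.0, -17.0, 414.0], [648.0, -166.0, 394.0], [574.0, -290.0, 352.0], [449.0, -351.0, 297.0]] [ 401.9 -352.9  277.4]
20 t [-0.0384 -0.0119  0.0054] r [0.23 0.17 8.6 ]
[[433.0, 177.0, 390.0], [573.0, 103.0, 412.0], [650.0, -37.0, 413.0], [639.0, -194.0, 387.0], [544.0, -314.0, 338.0], [402.0, -353.0, 277.0]] [ 401.9 -352.9  277.4]
24 t [-0.0321 -0.0095  0.0045] r [0.19 0.15 7.17]
[[433.0, 177.0, 390.0], [553.0, 121.0, 410.0], [634.0, 14.0, 416.0], [656.0, -117.0, 403.0], [615.0, -241.0, 373.0], [523.0, -326.0, 328.0], [402.0, -353.0, 277.0]] [ 401.9 -352.9  277.4]
```

```bash
python3 -m handwheel '[{"gripper":0,"tx":-0.0384,"ty":-0.0119,"tz":0.0054,"rx":0.23,"ry":0.17,"rz":8.6},{"gripper":0,"tx":-0.0384,"ty":-0.0119,"tz":0.0054,"rx":0.23,"ry":0.17,"rz":8.6},{"gripper":0,"tx":-0.0384,"ty":-0.0119,"tz":0.0054,"rx":0.23,"ry":0.17,"rz":8.6},{"gripper":0,"tx":-0.0384,"ty":-0.0119,"tz":0.0054,"rx":0.23,"ry":0.17,"rz":8.6},{"gripper":0,"tx":-0.0384,"ty":-0.0119,"tz":0.0054,"rx":0.23,"ry":0.17,"rz":8.6},{"gripper":0,"tx":-0.0384,"ty":-0.0119,"tz":0.0054,"rx":0.23,"ry":0.17,"rz":8.6},{"gripper":0,"tx":-0.0384,"ty":-0.0119,"tz":0.0054,"rx":0.23,"ry":0.17,"rz":8.6},{"gripper":0,"tx":-0.0384,"ty":-0.0119,"tz":0.0054,"rx":0.23,"ry":0.17,"rz":8.6}]'; python3 st.py; python3 -m handwheel '[{"gripper":0,"tx":-0.0384,"ty":-0.0119,"tz":0.0054,"rx":0.23,"ry":0.17,"rz":8.6},{"gripper":0,"tx":-0.0384,"ty":-0.0119,"tz":0.0054,"rx":0.23,"ry":0.17,"rz":8.6},{"gripper":0,"tx":-0.0384,"ty":-0.0119,"tz":0.0054,"rx":0.23,"ry":0.17,"rz":8.6},{"gripper":0,"tx":-0.0384,"ty":-0.0119,"tz":0.0054,"rx":0.23,"ry":0.17,"rz":8.6},{"gripper":0,"tx":-0.0384,"ty":-0.0119,"tz":0.0054,"rx":0.23,"ry":0.17,"rz":8.6},{"gripper":0,"tx":-0.0384,"ty":-0.0119,"tz":0.0054,"rx":0.23,"ry":0.17,"rz":8.6},{"gripper":0,"tx":0,"ty":0,"tz":0,"rx":0,"ry":0,"rz":0}]'; python3 st.py
python3 - <<'E'
from mv import *
R0,t0,o=cur()
v=[443.3,-345,3.33]; M=Rz(v[2]); d=np.radians(15)
zt=-M[:,2]*np.cos(d)-M[:,0]*np.sin(d); R1=np.c_[np.cross(M[:,1],zt),M[:,1],zt]
g=np.array([v[0],v[1],0])+M@[0,0,50]; pre=tcp_for(g+[0,0,70],R1); print(pre)
for N in (6,7): show(R0,t0,R1,pre,N)
E
```

```text
t: 11.75
ee_pos: [651.4, -38.7, 407.3]
orientation: [1.595, 2.427, 0.217]
ft_force: [-0.2, -0.4, -0.2]
width: 87.9
[651.4 -38.7 407.3] [-0.081  0.415  1.647  0.028  0.806 -0.506] 11.75 [-0.2 -0.4 -0.2] [ 0.04 -0.03  0.01] 87.9
t: 12.62
ee_pos: [599.1, -264.5, 358.8]
orientation: [2.581, 1.55, 0.335]
ft_force: [0.6, 0.8, 0.2]
width: 87.7
[ 599.1 -264.5  358.8] [-0.458  0.484  1.661  0.176  0.788 -0.08 ] 12.625 [0.6 0.8 0.2] [-0.06  0.02 -0.06] 87.7
[ 401.85905516 -352.90149443  277.44590969]
6 t [-0.0377 -0.0119  0.0046] r [0.2  0.26 8.56]
[[599.0, -265.0, 359.0], [573.0, -292.0, 347.0], [543.0, -315.0, 334.0], [510.0, -333.0, 320.0], [475.0, -345.0, 306.0], [439.0, -352.0, 292.0], [402.0, -353.0, 277.0]] [ 401.9 -352.9  277.4]
7 t [-0.0324 -0.0098  0.004 ] r [0.17 0.22 7.34]
[[599.0, -265.0, 359.0], [577.0, -288.0, 349.0], [552.0, -309.0, 338.0], [525.0, -326.0, 326.0], [496.0, -339.0, 314.0], [465.0, -348.0, 302.0], [434.0, -353.0, 290.0], [402.0, -353.0, 277.0]] [ 401.9 -352.9  277.4]
```

```bash
python3 -m handwheel '[{"gripper":0,"tx":-0.0324,"ty":-0.0098,"tz":0.004,"rx":0.17,"ry":0.22,"rz":7.34},{"gripper":0,"tx":-0.0324,"ty":-0.0098,"tz":0.004,"rx":0.17,"ry":0.22,"rz":7.34},{"gripper":0,"tx":-0.0324,"ty":-0.0098,"tz":0.004,"rx":0.17,"ry":0.22,"rz":7.34},{"gripper":0,"tx":-0.0324,"ty":-0.0098,"tz":0.004,"rx":0.17,"ry":0.22,"rz":7.34},{"gripper":0,"tx":-0.0324,"ty":-0.0098,"tz":0.004,"rx":0.17,"ry":0.22,"rz":7.34},{"gripper":0,"tx":-0.0324,"ty":-0.0098,"tz":0.004,"rx":0.17,"ry":0.22,"rz":7.34},{"gripper":0,"tx":-0.0324,"ty":-0.0098,"tz":0.004,"rx":0.17,"ry":0.22,"rz":7.34},{"gripper":0,"tx":0,"ty":0,"tz":0,"rx":0,"ry":0,"rz":0}]'; python3 st.py
python3 - <<'E'
from mv import *
R0,t0,o=cur()
v=[443.3,-345,3.33]; M=Rz(v[2]); d=np.radians(15)
zt=-M[:,2]*np.cos(d)-M[:,0]*np.sin(d); R1=np.c_[np.cross(M[:,1],zt),M[:,1],zt]
g=np.array([v[0],v[1],0])+M@[0,0,50]; print(inc(R0,t0,R1,tcp_for(g+[0,0,0],R1)))
for n,b in (("scene",(130,270,190,370)),("top",(90,240,250,510))):
    p=viewer.get_image(n); pickle.dump(p,open(f"d_{n}.pkl","wb")); cv2.imwrite(f"pics/d_{n}.png",cv2.resize(np.clip(p["image"][b[0]:b[1],b[2]:b[3],::-1]*1.4,0,255).astype(np.uint8),None,fx=4 if n=="scene" else 3,fy=4 if n=="scene" else 3,interpolation=cv2.INTER_CUBIC))
E
```

```text
t: 13.62
ee_pos: [403.3, -351.3, 278.1]
orientation: [-3.075, -0.298, -0.408]
ft_force: [0.6, -1.2, 0.8]
width: 87.7
[ 403.3 -351.3  278.1] [-0.791  0.464  1.954  0.388  0.611  0.281] 13.625 [ 0.6 -1.2  0.8] [-0.04  0.1  -0.02] 87.7
(array([-0.0754078 , -0.09888573,  0.25616656]), array([-0.01997956,  0.00129364,  0.0678149 ]), array([-0.02010235,  0.00129326,  0.06777861]))
```

View pics/d_scene.png

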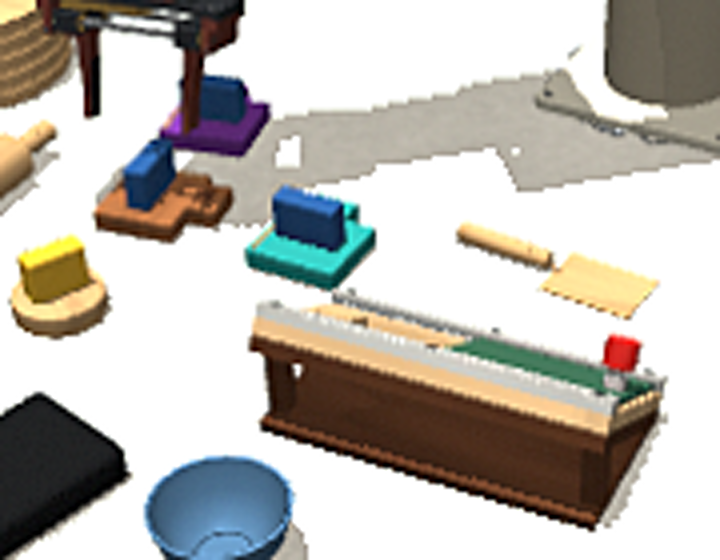

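View pics/d_top.png

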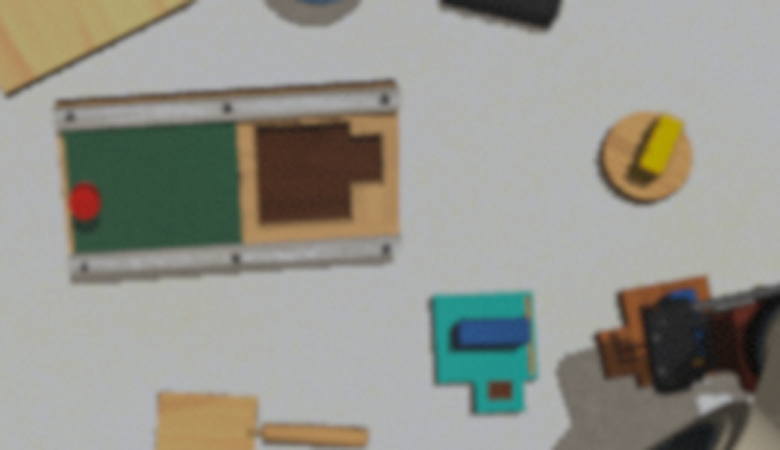

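The scene crop shows the cover open, with the red knob at (622,352) seated as low on its stem as it was at the start. The pocket is uncovered. In the top crop the dark pocket spans (257..382, 122..222), with its handle to the right. Now I'll refine the bed pose from these views.

```bash
cat > bedfit.py <<'E'
from mv import *
P={n:pickle.load(open(f"d_{n}.pkl","rb")) for n in ["scene","top"]}
U={}
for n,p in P.items():
    H,S,V=hsvof(p)
    b=(110,190,260,390) if n=="top" else (195,265,240,365)
    U["red",n]=up(roi(((H<6)|(H>174))&(S>150)&(V>60),b))
    U["green",n]=up(roi((H>50)&(H<95)&(S>70),b))
    if n=="top":
        q=p["image"][130,345]; print(q, p["image"][150,355],p["image"][150,331])
        U["dark",n]=up(roi((V<62)&(H<25),(125,170,330,382)))
    for k in("red","green","dark"):
        if (k,n) in U: print(k,n,cv2.boundingRect(U[k,n]))
def poly(p,pts,R,t):
    m=np.zeros((1600,2560),np.uint8); q=np.array([proj(p,R@np.array(v,float)+t) for v in pts]); q=(q+.5)*4-.5
    cv2.fillPoly(m,[np.round(q*16).astype(np.int32)],255,shift=4); return m
PK=[(-47,-42),(-47,42),(47,42),(47,-42),(34,-42),(34,-70),(-14,-70),(-14,-42)]
def terms(v,dark="int"):
    R=bedR(v[3]); t=np.array(v[:3]); o={}
    for n in P:
        kn=sil(P[n],[cyl((0,190,50),14,12)],R,t,(400,640)); o["red",n]=softcost(kn,U["red",n])
        stem=sil(P[n],[cyl((0,190,29),8,9)],R,t,(400,640))
        g=poly(P[n],[(-57,56,20),(-57,206,20),(57,206,20),(57,56,20)],R,t)
        rl=sil(P[n],BED[1:],R,t,(400,640))
        g[(kn>0)|(stem>0)|(rl>0)]=0; o["green",n]=softcost(g,U["green",n])
    f=poly(P["top"],[(x,y,0) for x,y in PK],R,t); mo=poly(P["top"],[(x,y,14) for x,y in PK],R,t)
    d=cv2.bitwise_and(f,mo) if dark=="int" else mo
    o["dark","top"]=softcost(d,U["dark","top"]); return o
E
python3 - <<'E'
from bedfit import *
for dk in("int","mouth"):
  for keys in (None,[("red","top"),("green","top"),("dark","top")]):
    f=lambda v:sum(c*(1 if k[0]!="red" else .5) for k,c in terms(v,dk).items() if keys is None or k in keys)
    r=opt(f,[586.5,-10.7,52.5,.046],[3,3,3,.01]); v=r.x
    print(dk,v.round(3),round(r.fun,3),{k:round(c,3) for k,c in terms(v,dk).items()},"n.t",bedR(v[3])[:,2]@v[:3])
E
```

```text
red scene (1364, 856, 36, 36)
green scene (1212, 860, 156, 52)
[77 61 43] [54 34 25] [113  90  61]
red top (1092, 604, 40, 48)
green top (1088, 524, 232, 168)
dark top (1344, 524, 164, 128)
int [ 5.86381e+02 -9.91900e+00  5.46470e+01  4.60000e-02] 1.035 {('red', 'scene'): np.float64(0.392), ('green', 'scene'): np.float64(0.439), ('red', 'top'): np.float64(0.327), ('green', 'top'): np.float64(0.106), ('dark', 'top'): np.float64(0.13)} n.t -245.33148783097462
int [ 5.92365e+02 -8.90600e+00  3.40350e+01  5.30000e-02] 0.344 {('red', 'scene'): np.float64(1.519), ('green', 'scene'): np.float64(1.894), ('red', 'top'): np.float64(0.282), ('green', 'top'): np.float64(0.078), ('dark', 'top'): np.float64(0.124)} n.t -266.0497536297841
mouth [ 5.85929e+02 -9.54400e+00  5.45970e+01  4.40000e-02] 1.117 {('red', 'scene'): np.float64(0.397), ('green', 'scene'): np.float64(0.426), ('red', 'top'): np.float64(0.332), ('green', 'top'): np.float64(0.106), ('dark', 'top'): np.float64(0.221)} n.t -245.18337372360747
mouth [ 5.9325e+02 -8.4840e+00  2.7624e+01  5.1000e-02] 0.395 {('red', 'scene'): np.float64(1.967), ('green', 'scene'): np.float64(1.914), ('red', 'top'): np.float64(0.273), ('green', 'top'): np.float64(0.068), ('dark', 'top'): np.float64(0.19)} n.t -272.108001984461
```

```bash
python3 -m handwheel '[{"gripper":0,"tx":-0.005,"ty":0.0003,"tz":0.017,"rx":0,"ry":0,"rz":0.25},{"gripper":0,"tx":-0.005,"ty":0.0003,"tz":0.017,"rx":0,"ry":0,"rz":0},{"gripper":0,"tx":-0.005,"ty":0.0003,"tz":0.017,"rx":0,"ry":0,"rz":0},{"gripper":0,"tx":-0.005,"ty":0.0003,"tz":0.017,"rx":0,"ry":0,"rz":0},{"gripper":0,"tx":0,"ty":0,"tz":0,"rx":0,"ry":0,"rz":0}]'; python3 st.py
python3 - <<'E'
from mv import *
R0,t0,o=cur(); print("grasp",t0+163*R0[:,2],"tip z",(t0+182*R0[:,2])[2])
for n,b in (("scene",(130,230,190,340)),):
    p=viewer.get_image(n); cv2.imwrite(f"pics/e_{n}.png",cv2.resize(np.clip(p["image"][b[0]:b[1],b[2]:b[3],::-1]*1.3,0,255).astype(np.uint8),None,fx=5,fy=5,interpolation=cv2.INTER_CUBIC))
E
```

```text
t: 14.35
ee_pos: [402.8, -353.2, 206.8]
orientation: [-3.075, -0.29, -0.408]
ft_force: [0.2, 0.3, 0.4]
width: 87.7
[ 402.8 -353.2  206.8] [-0.794  0.596  1.968  0.491  0.48   0.162] 14.35 [0.2 0.3 0.4] [-0.03  0.11 -0.04] 87.7
grasp [ 444.55553545 -345.0272988    49.49190158] tip z 31.150041263623308
```

View pics/e_scene.png

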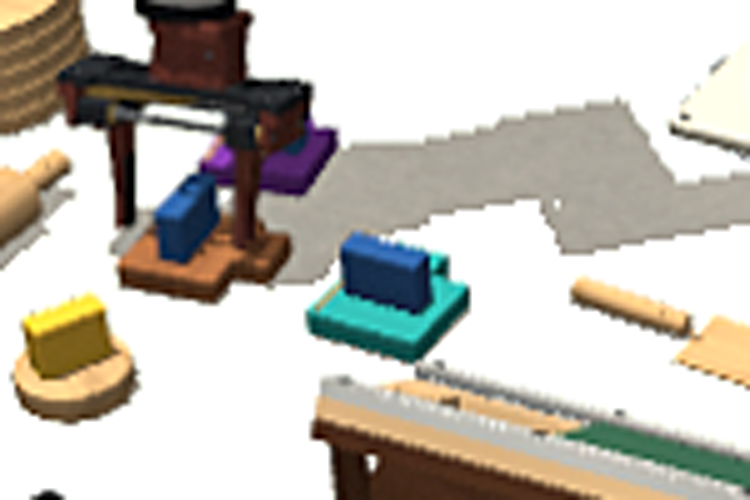

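The fingers, at crop (125,215) and (245,240), straddle the blue bar of the brown mug at (187,220). Closing.

```bash
python3 -m handwheel '[{"gripper":1,"tx":0,"ty":0,"tz":0,"rx":0,"ry":0,"rz":0},{"gripper":1,"tx":0,"ty":0,"tz":0,"rx":0,"ry":0,"rz":0},{"gripper":1,"tx":0,"ty":0,"tz":0,"rx":0,"ry":0,"rz":0},{"gripper":1,"tx":0,"ty":0,"tz":0,"rx":0,"ry":0,"rz":0},{"gripper":1,"tx":0,"ty":0,"tz":0,"rx":0,"ry":0,"rz":0},{"gripper":1,"tx":0,"ty":0,"tz":0,"rx":0,"ry":0,"rz":0},{"gripper":1,"tx":0,"ty":0,"tz":0,"rx":0,"ry":0,"rz":0},{"gripper":1,"tx":0,"ty":0,"tz":0,"rx":0,"ry":0,"rz":0}]'; python3 st.py;python3 -m handwheel '[{"gripper":1,"tx":0,"ty":0,"tz":0,"rx":0,"ry":0,"rz":0},{"gripper":1,"tx":0,"ty":0,"tz":0,"rx":0,"ry":0,"rz":0}]'; python3 st.py
```

```text
t: 15.4
ee_pos: [403.1, -353.3, 208.7]
orientation: [-3.076, -0.291, -0.411]
ft_force: [-0.7, 1.5, 2.2]
width: 23.9
[ 403.1 -353.3  208.7] [-0.794  0.592  1.968  0.491  0.481  0.163] 15.4 [-0.7  1.5  2.2] [0.47 0.22 0.15] 23.9
t: 15.65
ee_pos: [403.1, -353.3, 208.6]
orientation: [-3.076, -0.291, -0.411]
ft_force: [-2.1, 4.3, 3.1]
width: 23.8
[ 403.1 -353.3  208.6] [-0.794  0.592  1.968  0.491  0.481  0.163] 15.65 [-2.1  4.3  3.1] [0.76 0.27 0.16] 23.8
```

```bash
cat >> mv.py <<'E'
BT=np.array([586.4,-9.5,54.6]); BYAW=.046
E
python3 - <<'E'
from mv import *
R0,t0,o=cur(); g=t0+163*R0[:,2]; my=R0[:,1].copy(); print("tool y",my); yaw=np.arctan2(my[1],my[0])-np.pi/2
M=Rz(yaw); c=np.array([443.5,-344.9,0]); mx=M[:,0]; off=(c-g)@M[:,0]; org=np.array([g[0],g[1],0])+mx*off; org[2]=0
print("yaw",yaw%(2*np.pi),"org",org,"off",off,"grasp",g)
pickle.dump((R0.T@M,R0.T@(org-t0)),open("rel.pkl","wb"))
RM,tM=pickle.load(open("rel.pkl","rb"))
B=bedR(BYAW); R1=B@RM.T
def tgt(h,dx=0,dy=0): return BT+B@[dx,dy,h]-R1@tM
up_=t0+[0,0,130]; print("lift in tool",R0.T@[0,0,.13])
pre=tgt(70); print("pre",pre,"tilt",np.degrees(np.arccos(-R1[2,2])))
for N in(18,20): show(R0,up_,R1,pre,N)
E
```

```text
tool y [ 1.87469053e-01 -9.82270445e-01  3.55279098e-04]
yaw 3.330177546039075 org [ 443.63461456 -345.60533191    0.        ] off 1.5075575573340072 grasp [ 445.11544389 -345.3227115    51.35876888]
lift in tool [ 3.41064654e-02  4.61862827e-05 -1.25446191e-01]
pre [482.9170125  -14.31951892 316.54545967] tilt 14.790021289152142
18 t [0.028  0.0069 0.0029] r [ 0.04 -0.17 -9.56]
[[403.0, -353.0, 339.0], [488.0, -344.0, 352.0], [557.0, -294.0, 364.0], [595.0, -217.0, 367.0], [594.0, -131.0, 360.0], [553.0, -58.0, 343.0], [483.0, -14.0, 317.0]] [482.9 -14.3 316.5]
20 t [0.0252 0.0064 0.0026] r [ 0.03 -0.16 -8.6 ]
[[403.0, -353.0, 339.0], [503.0, -337.0, 355.0], [577.0, -266.0, 366.0], [599.0, -165.0, 364.0], [563.0, -70.0, 347.0], [483.0, -14.0, 317.0]] [482.9 -14.3 316.5]
```

```bash
python3 -m handwheel '[{"gripper":1,"tx":0.0052,"ty":0,"tz":-0.0193,"rx":0,"ry":0,"rz":0},{"gripper":1,"tx":0.0105,"ty":0,"tz":-0.0386,"rx":0,"ry":0,"rz":0},{"gripper":1,"tx":0.0105,"ty":0,"tz":-0.0386,"rx":0,"ry":0,"rz":0},{"gripper":1,"tx":0.0079,"ty":0,"tz":-0.029,"rx":0,"ry":0,"rz":0},{"gripper":1,"tx":0,"ty":0,"tz":0,"rx":0,"ry":0,"rz":0}]'; python3 st.py; python3 - <<'E'
from mv import *
p=viewer.get_image("scene"); b=(100,240,180,360); cv2.imwrite("pics/f.png",cv2.resize(p["image"][b[0]:b[1],b[2]:b[3],::-1],None,fx=4,fy=4,interpolation=cv2.INTER_CUBIC))
E
```

```text
t: 16.27
ee_pos: [403.7, -354.2, 340.6]
orientation: [-3.081, -0.292, -0.417]
ft_force: [0.5, -0.1, -4.0]
width: 23.5
[ 403.7 -354.2  340.6] [-0.794  0.362  1.92   0.332  0.73   0.354] 16.275 [ 0.5 -0.1 -4. ] [-0.13  0.29 -0.02] 23.5
```

View pics/f.png

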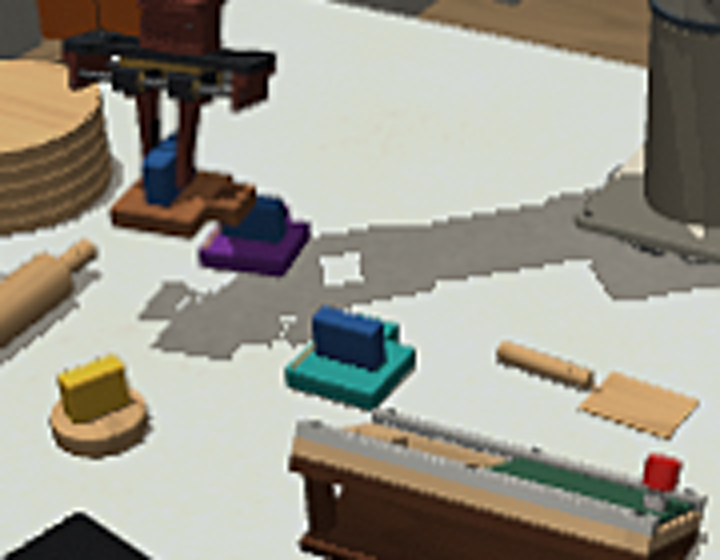

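The brown mug hangs level at (185,200), gripped by its bar. The other pieces haven't moved. Next I'll turn it and carry it over.

```bash
python3 -m handwheel '[{"gripper":1,"tx":0.0252,"ty":0.0064,"tz":0.0026,"rx":0.03,"ry":-0.16,"rz":-8.6},{"gripper":1,"tx":0.0252,"ty":0.0064,"tz":0.0026,"rx":0.03,"ry":-0.16,"rz":-8.6},{"gripper":1,"tx":0.0252,"ty":0.0064,"tz":0.0026,"rx":0.03,"ry":-0.16,"rz":-8.6},{"gripper":1,"tx":0.0252,"ty":0.0064,"tz":0.0026,"rx":0.03,"ry":-0.16,"rz":-8.6},{"gripper":1,"tx":0.0252,"ty":0.0064,"tz":0.0026,"rx":0.03,"ry":-0.16,"rz":-8.6},{"gripper":1,"tx":0.0252,"ty":0.0064,"tz":0.0026,"rx":0.03,"ry":-0.16,"rz":-8.6},{"gripper":1,"tx":0.0252,"ty":0.0064,"tz":0.0026,"rx":0.03,"ry":-0.16,"rz":-8.6},{"gripper":1,"tx":0.0252,"ty":0.0064,"tz":0.0026,"rx":0.03,"ry":-0.16,"rz":-8.6}]'; python3 st.py;  python3 -m handwheel '[{"gripper":1,"tx":0.0252,"ty":0.0064,"tz":0.0026,"rx":0.03,"ry":-0.16,"rz":-8.6},{"gripper":1,"tx":0.0252,"ty":0.0064,"tz":0.0026,"rx":0.03,"ry":-0.16,"rz":-8.6},{"gripper":1,"tx":0.0252,"ty":0.0064,"tz":0.0026,"rx":0.03,"ry":-0.16,"rz":-8.6},{"gripper":1,"tx":0.0252,"ty":0.0064,"tz":0.0026,"rx":0.03,"ry":-0.16,"rz":-8.6},{"gripper":1,"tx":0.0252,"ty":0.0064,"tz":0.0026,"rx":0.03,"ry":-0.16,"rz":-8.6},{"gripper":1,"tx":0.0252,"ty":0.0064,"tz":0.0026,"rx":0.03,"ry":-0.16,"rz":-8.6},{"gripper":1,"tx":0,"ty":0,"tz":0,"rx":0,"ry":0,"rz":0}]'; python3 st.py
cat > tg.py <<'E'
from mv import *
import sys
R0,t0,o=cur(); RM,tM=pickle.load(open("rel.pkl","rb")); B=bedR(BYAW); R1=B@RM.T
h=float(sys.argv[1]); N=int(sys.argv[2])
t1=BT+B@[0,0,h]-R1@tM; print(inc(R0,t0,R1,t1)); show(R0,t0,R1,t1,N)
mo=B.T@(t0+R0@tM-BT); print("mug in bed",mo.round(1),"rot err deg",np.degrees(Ro.from_matrix(B.T@R0@RM).as_rotvec()).round(2))
print("bx,by,bz in tool",(R0.T@B).T.round(3).tolist())
E
python3 tg.py 60 6
```

```text
t: 17.32
ee_pos: [577.6, -265.1, 363.2]
orientation: [2.302, 1.925, 0.315]
ft_force: [-0.1, 1.0, -4.3]
width: 23.7
[ 577.6 -265.1  363.2] [-0.478  0.455  1.697  0.2    0.802 -0.425] 17.325 [-0.1  1.  -4.3] [-0.05  0.09 -0.03] 23.7
t: 18.2
ee_pos: [587.9, -113.2, 354.5]
orientation: [1.211, 2.665, 0.175]
ft_force: [0.6, -0.0, -3.2]
width: 23.9
[ 587.9 -113.2  354.5] [-0.226  0.411  1.795  0.114  0.709 -1.022] 18.2 [ 0.6 -0.  -3.2] [ 0.01  0.14 -0.02] 23.9
(array([  0.08077919,  -1.20431304, -51.59022047]), array([0.10399835, 0.10362747, 0.02074928]), array([ 0.14539384, -0.01694568,  0.02362874]))
6 t [0.0244 0.0065 0.0037] r [ 0.01 -0.2  -8.6 ]
[[588.0, -113.0, 354.0], [578.0, -90.0, 349.0], [565.0, -70.0, 342.0], [549.0, -51.0, 334.0], [530.0, -36.0, 326.0], [510.0, -23.0, 317.0], [488.0, -14.0, 308.0]] [487.9 -14.1 307.9]
mug in bed [  96.6 -113.2   54.9] rot err deg [-13.46   1.22 -49.8 ]
bx,by,bz in tool [[-0.594, 0.754, -0.279], [0.783, 0.621, 0.01], [0.181, -0.213, -0.96]]
```

```bash
python3 -m handwheel '[{"gripper":1,"tx":0.0244,"ty":0.0065,"tz":0.0037,"rx":0,"ry":-0.2,"rz":-8.6},{"gripper":1,"tx":0.0244,"ty":0.0065,"tz":0.0037,"rx":0,"ry":-0.2,"rz":-8.6},{"gripper":1,"tx":0.0244,"ty":0.0065,"tz":0.0037,"rx":0,"ry":-0.2,"rz":-8.6},{"gripper":1,"tx":0.0244,"ty":0.0065,"tz":0.0037,"rx":0,"ry":-0.2,"rz":-8.6},{"gripper":1,"tx":0.0244,"ty":0.0065,"tz":0.0037,"rx":0,"ry":-0.2,"rz":-8.6},{"gripper":1,"tx":0.0244,"ty":0.0065,"tz":0.0037,"rx":0,"ry":-0.2,"rz":-8.6},{"gripper":1,"tx":0,"ty":0,"tz":0,"rx":0,"ry":0,"rz":0},{"gripper":1,"tx":0,"ty":0,"tz":0,"rx":0,"ry":0,"rz":0}]'; python3 st.py; python3 tg.py 30 3
python3 - <<'E'
from mv import *
B=bedR(BYAW); R0,t0,o=cur(); RM,tM=pickle.load(open("rel.pkl","rb"))
for n,b in (("scene",(150,260,230,380)),("top",(100,200,250,400))):
    p=viewer.get_image(n); pickle.dump(p,open(f"g_{n}.pkl","wb"))
    overlay(p,[MUG[i] for i in(0,2,3)],R0@RM,t0+R0@tM,b,5,f"g_{n}.png",1.3)
p=pickle.load(open("d_top.pkl","rb"))
pk=[box(-47,47,-42,42,0,14),box(-14,34,-70,-42,0,14),box(-57,57,56,206,20,20.1),*BED[1:]]
overlay(p,pk,B,BT,(110,190,260,392),6,"bed2.png",1.8)
E
```

```text
t: 19.2
ee_pos: [490.7, -15.9, 310.5]
orientation: [-0.058, 2.876, 0.008]
ft_force: [0.9, -0.5, -3.8]
width: 23.8
[490.7 -15.9 310.5] [-0.064  0.339  2.061  0.06   0.479 -1.725] 19.2 [ 0.9 -0.5 -3.8] [ 0.06  0.17 -0.04] 23.8
(array([-0.07188018,  0.39386944, -0.30511682]), array([-0.00455526,  0.00193217,  0.03073071]), array([-0.00433346,  0.00199441,  0.0307588 ]))
3 t [-0.0015  0.0007  0.0102] r [-0.02  0.13 -0.1 ]
[[491.0, -16.0, 310.0], [495.0, -15.0, 301.0], [499.0, -14.0, 291.0], [503.0, -13.0, 282.0]] [502.9 -13.4 281.9]
mug in bed [ 5.1 -2.3 60.6] rot err deg [-0.15 -0.39 -0.28]
bx,by,bz in tool [[-0.967, 0.005, -0.256], [0.005, 1.0, -0.001], [0.256, -0.002, -0.967]]
```

View pics/g_scene.png

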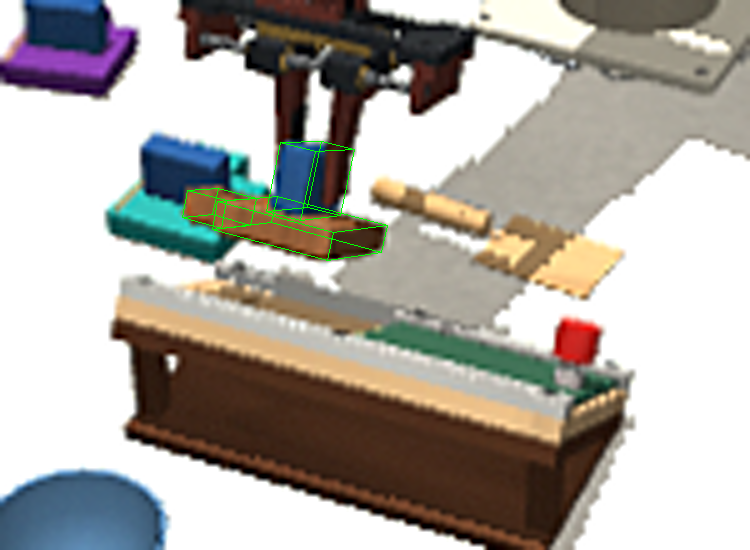

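View pics/g_top.png

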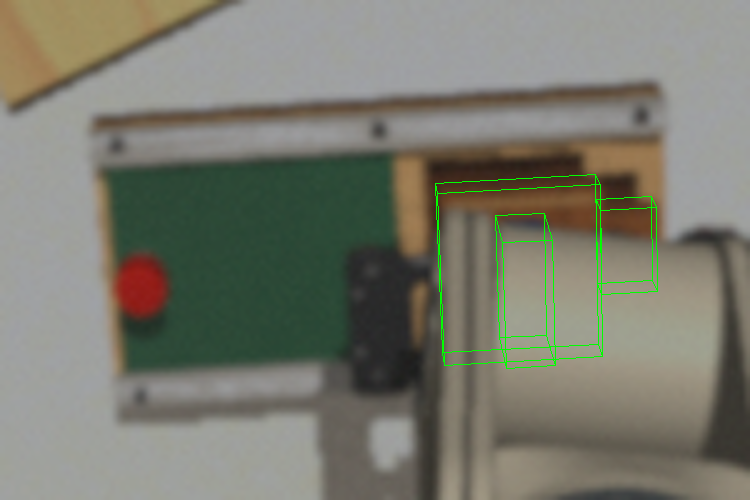

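View pics/bed2.png

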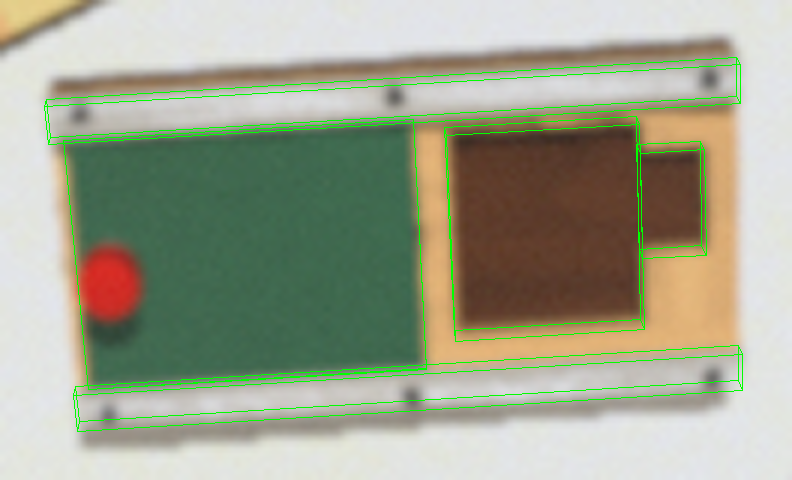

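The overlays agree with the pocket and the held mug to about a pixel, and the handle points the right way. Lowering now.

```bash
python3 -m handwheel '[{"gripper":1,"tx":-0.0015,"ty":0.0007,"tz":0.0102,"rx":0,"ry":0.13,"rz":-0.1},{"gripper":1,"tx":-0.0015,"ty":0.0007,"tz":0.0102,"rx":0,"ry":0.13,"rz":-0.1},{"gripper":1,"tx":-0.0015,"ty":0.0007,"tz":0.0102,"rx":0,"ry":0.13,"rz":-0.1},{"gripper":1,"tx":0,"ty":0,"tz":0,"rx":0,"ry":0,"rz":0},{"gripper":1,"tx":0,"ty":0,"tz":0,"rx":0,"ry":0,"rz":0}]'; python3 st.py; python3 tg.py 16 2
```

```text
t: 19.92
ee_pos: [501.8, -12.6, 281.9]
orientation: [-0.072, 2.884, 0.007]
ft_force: [0.1, 0.3, -2.5]
width: 24.0
[501.8 -12.6 281.9] [-0.055  0.406  2.05   0.06   0.431 -1.727] 19.925 [ 0.1  0.3 -2.5] [0.09 0.22 0.03] 24.0
(array([-0.05293134, -0.07861779,  0.22181805]), array([-0.00474133, -0.0008147 ,  0.01373802]), array([-0.00475701, -0.0008204 ,  0.01373226]))
2 t [-0.0024 -0.0004  0.0069] r [-0.03 -0.04  0.11]
[[502.0, -13.0, 282.0], [506.0, -13.0, 276.0], [510.0, -13.0, 270.0]] [509.9 -13.1 269.8]
mug in bed [-1.3  0.7 30.6] rot err deg [0.01 0.08 0.23]
bx,by,bz in tool [[-0.965, -0.004, -0.264], [-0.004, 1.0, -0.001], [0.264, 0.0, -0.965]]
```

```bash
python3 -m handwheel '[{"gripper":1,"tx":-0.0024,"ty":-0.0004,"tz":0.0069,"rx":0,"ry":0,"rz":0.11},{"gripper":1,"tx":-0.0024,"ty":-0.0004,"tz":0.0069,"rx":0,"ry":0,"rz":0.11},{"gripper":1,"tx":0,"ty":0,"tz":0,"rx":0,"ry":0,"rz":0},{"gripper":1,"tx":0,"ty":0,"tz":0,"rx":0,"ry":0,"rz":0}]'; python3 st.py; python3 tg.py 8 2
python3 - <<'E'
from mv import *
B=bedR(BYAW); R0,t0,o=cur(); RM,tM=pickle.load(open("rel.pkl","rb"))
for n,b in (("scene",(180,260,240,360)),("top",(100,200,250,400))):
    p=viewer.get_image(n); pickle.dump(p,open(f"i_{n}.pkl","wb"))
    overlay(p,[],R0@RM,t0+R0@tM,b,6 if n=="scene" else 5,f"i_{n}.png",1.2)
E
```

```text
t: 20.42
ee_pos: [509.9, -13.1, 269.8]
orientation: [-0.066, 2.884, 0.008]
ft_force: [-0.5, -0.2, -2.8]
width: 23.8
[509.9 -13.1 269.8] [-0.055  0.438  2.037  0.063  0.411 -1.726] 20.425 [-0.5 -0.2 -2.8] [ 0.07  0.23 -0.03] 23.8
(array([-0.05408894, -0.07435997, -0.00311809]), array([-2.05804586e-03,  3.96332569e-05,  7.71809817e-03]), array([-2.06805849e-03,  4.70303651e-05,  7.71537978e-03]))
2 t [-0.001   0.      0.0039] r [-0.03 -0.04 -0.  ]
[[510.0, -13.0, 270.0], [512.0, -13.0, 266.0], [514.0, -13.0, 263.0]] [513.9 -12.9 262.9]
mug in bed [-0.2 -0.2 16. ] rot err deg [-0.05  0.07  0.01]
bx,by,bz in tool [[-0.965, -0.0, -0.264], [-0.0, 1.0, -0.001], [0.264, -0.001, -0.965]]
```

View pics/i_scene.png

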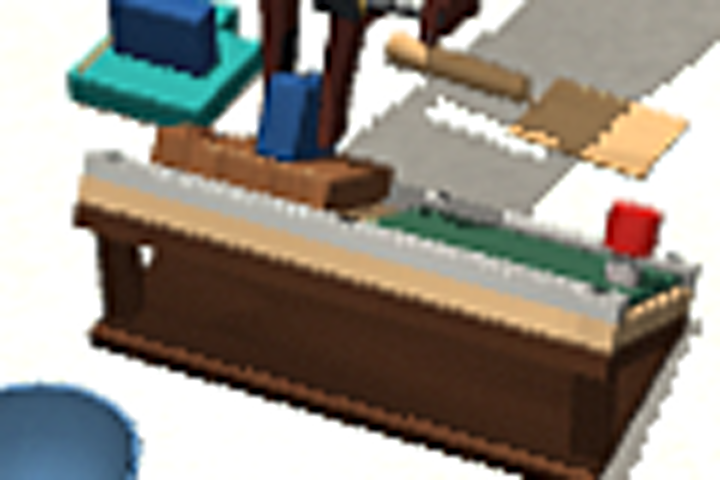

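View pics/i_top.png

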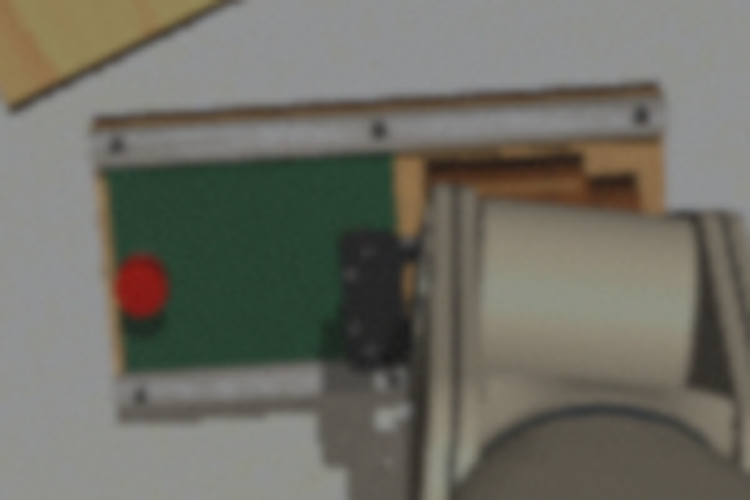

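The mug hovers just above the pocket: in the top crop its outline at (430..635, 155..210) lines up with the dark rim left along its upper edge, and the handles coincide. I'll lower it in small steps and watch the force.

```bash
python3 -m handwheel '[{"gripper":1,"tx":-0.001,"ty":0,"tz":0.0039,"rx":0,"ry":0,"rz":0},{"gripper":1,"tx":0,"ty":0,"tz":0,"rx":0,"ry":0,"rz":0}]'; python3 -m handwheel '[{"gripper":1,"tx":-0.001,"ty":0,"tz":0.0039,"rx":0,"ry":0,"rz":0},{"gripper":1,"tx":0,"ty":0,"tz":0,"rx":0,"ry":0,"rz":0}]'; python3 tg.py 4 2
```

```text
t: 20.78
ee_pos: [512.0, -13.0, 266.2]
orientation: [-0.066, 2.884, 0.008]
ft_force: [-0.7, 0.7, -4.3]
width: 24.5
t: 21.02
ee_pos: [514.4, -12.8, 263.6]
orientation: [-0.066, 2.882, 0.008]
ft_force: [-2.6, 1.3, 5.5]
width: 24.1
(array([-0.06185946,  0.0542612 ,  0.00533307]), array([-3.26622451e-04, -3.22426070e-05,  4.48407594e-03]), array([-3.22372928e-04, -2.74313890e-05,  4.48441546e-03]))
2 t [-0.0002 -0.      0.0022] r [-0.03  0.03  0.  ]
[[514.0, -13.0, 264.0], [515.0, -13.0, 262.0], [516.0, -13.0, 259.0]] [515.9 -12.8 259.4]
mug in bed [ 1.1 -0.2  8.4] rot err deg [-0.06 -0.05  0.02]
bx,by,bz in tool [[-0.965, -0.0, -0.261], [-0.0, 1.0, -0.001], [0.261, -0.001, -0.965]]
```

```bash
python3 -m handwheel '[{"gripper":1,"tx":-0.0015,"ty":0,"tz":-0.0004,"rx":0,"ry":0,"rz":0},{"gripper":1,"tx":0,"ty":0,"tz":0,"rx":0,"ry":0,"rz":0},{"gripper":1,"tx":0,"ty":0,"tz":0,"rx":0,"ry":0,"rz":0}]'; python3 tg.py 4 2
```

```text
t: 21.4
ee_pos: [515.2, -12.8, 263.8]
orientation: [-0.066, 2.884, 0.008]
ft_force: [-4.6, 1.7, 5.4]
width: 23.7
(array([-0.05274698, -0.05129508, -0.00550565]), array([ 4.33772797e-04, -4.68174803e-06,  4.44127380e-03]), array([ 4.29796237e-04, -6.34384974e-07,  4.44166281e-03]))
2 t [ 0.0002 -0.      0.0022] r [-0.03 -0.03 -0.  ]
[[515.0, -13.0, 264.0], [516.0, -13.0, 262.0], [516.0, -13.0, 259.0]] [515.9 -12.8 259.4]
mug in bed [ 1.4 -0.2  8.2] rot err deg [-0.05  0.05  0.01]
bx,by,bz in tool [[-0.965, -0.0, -0.263], [0.0, 1.0, -0.001], [0.263, -0.001, -0.965]]
```

```bash
python3 st.py; python3 -m handwheel '[{"gripper":1,"tx":0,"ty":0.001,"tz":0,"rx":0,"ry":0,"rz":0},{"gripper":1,"tx":0,"ty":0,"tz":0,"rx":0,"ry":0,"rz":0}]'; python3 st.py;  python3 -m handwheel '[{"gripper":1,"tx":-0.0003,"ty":0,"tz":0.001,"rx":0,"ry":0,"rz":0},{"gripper":1,"tx":0,"ty":0,"tz":0,"rx":0,"ry":0,"rz":0}]'; python3 st.py; python3 tg.py 4 2
python3 - <<'E'
from mv import *
for n,b in (("scene",(180,260,240,360)),):
    p=viewer.get_image(n); pickle.dump(p,open(f"j_{n}.pkl","wb"))
    overlay(p,[],np.eye(3),np.zeros(3),b,6 if n=="scene" else 5,f"j_{n}.png",1.2)
E
```

```text
[515.2 -12.8 263.8] [-0.054  0.455  2.028  0.063  0.403 -1.726] 21.4 [-4.6  1.7  5.4] [-0.16  0.58 -0.18] 23.7
t: 21.65
ee_pos: [515.2, -12.2, 263.7]
orientation: [-0.067, 2.883, 0.007]
ft_force: [-4.8, -3.8, 4.6]
width: 24.0
[515.2 -12.2 263.7] [-0.053  0.455  2.028  0.061  0.402 -1.723] 21.65 [-4.8 -3.8  4.6] [-1.    0.56 -0.29] 24.0
t: 21.9
ee_pos: [515.9, -12.1, 263.5]
orientation: [-0.066, 2.883, 0.007]
ft_force: [-6.1, -1.9, 11.7]
width: 24.1
[515.9 -12.1 263.5] [-0.052  0.456  2.027  0.062  0.402 -1.723] 21.9 [-6.1 -1.9 11.7] [-0.87  0.72 -0.32] 24.1
(array([-0.07935321,  0.00867765,  0.00843214]), array([ 0.00108576, -0.0007455 ,  0.00394973]), array([ 0.00108647, -0.00073987,  0.00395059]))
2 t [ 0.0005 -0.0004  0.002 ] r [-0.04  0.    0.  ]
[[516.0, -12.0, 263.0], [516.0, -12.0, 261.0], [516.0, -13.0, 259.0]] [515.9 -12.8 259.4]
mug in bed [2.1 0.5 7.5] rot err deg [-0.07 -0.01  0.03]
bx,by,bz in tool [[-0.965, -0.001, -0.262], [-0.0, 1.0, -0.001], [0.262, -0.001, -0.965]]
```

View pics/j_scene.png

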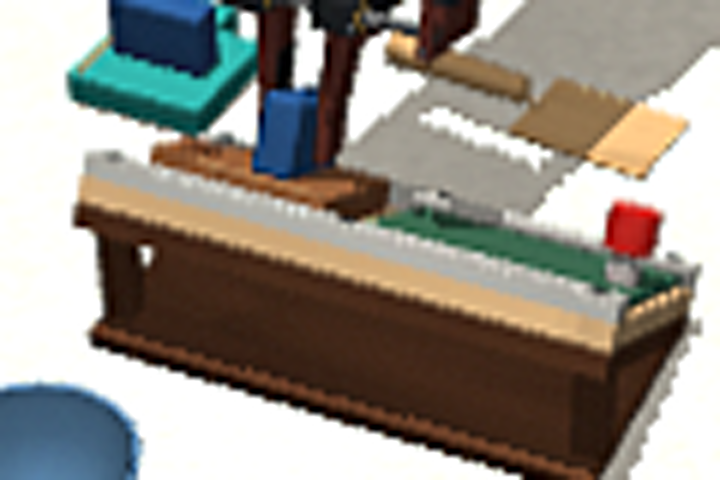

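```bash
python3 -m handwheel '[{"gripper":1,"tx":0.0005,"ty":-0.0003,"tz":-0.002,"rx":0,"ry":0,"rz":0},{"gripper":1,"tx":-0.0015,"ty":0,"tz":-0.0004,"rx":0,"ry":0,"rz":0},{"gripper":1,"tx":0,"ty":0,"tz":0,"rx":0,"ry":0,"rz":0}]'; python3 st.py;  python3 tg.py 4 2; python3 -m handwheel '[{"gripper":1,"tx":-0.0003,"ty":0,"tz":0.001,"rx":0,"ry":0,"rz":0},{"gripper":1,"tx":-0.0003,"ty":0,"tz":0.001,"rx":0,"ry":0,"rz":0},{"gripper":1,"tx":0,"ty":0,"tz":0,"rx":0,"ry":0,"rz":0}]'; python3 st.py; python3 tg.py 4 2
```

```text
t: 22.32
ee_pos: [516.3, -12.1, 265.1]
orientation: [-0.066, 2.884, 0.008]
ft_force: [0.6, 0.8, -4.1]
width: 23.7
[516.3 -12.1 265.1] [-0.052  0.454  2.026  0.062  0.407 -1.723] 22.325 [ 0.6  0.8 -4.1] [ 0.04  0.23 -0.01] 23.7
(array([-0.05435854, -0.06169794,  0.00050069]), array([ 0.00184623, -0.0006961 ,  0.00537735]), array([ 0.00184045, -0.00069098,  0.00537999]))
2 t [ 0.0009 -0.0003  0.0027] r [-0.03 -0.03  0.  ]
[[516.0, -12.0, 265.0], [516.0, -12.0, 262.0], [516.0, -13.0, 259.0]] [515.9 -12.8 259.4]
mug in bed [3.  0.5 8.7] rot err deg [-0.05  0.06  0.01]
bx,by,bz in tool [[-0.965, -0.0, -0.263], [-0.0, 1.0, -0.001], [0.263, -0.001, -0.965]]
t: 22.7
ee_pos: [517.2, -12.1, 263.4]
orientation: [-0.066, 2.884, 0.008]
ft_force: [-0.3, 0.1, -3.3]
width: 23.8
[517.2 -12.1 263.4] [-0.052  0.458  2.024  0.062  0.404 -1.723] 22.7 [-0.3  0.1 -3.3] [0.04 0.18 0.02] 23.8
(array([-0.05471648, -0.06191592,  0.00135664]), array([ 0.00235395, -0.00068988,  0.00351094]), array([ 0.00235017, -0.00068647,  0.00351414]))
2 t [ 0.0012 -0.0003  0.0018] r [-0.03 -0.03  0.  ]
[[517.0, -12.0, 263.0], [517.0, -12.0, 261.0], [516.0, -13.0, 259.0]] [515.9 -12.8 259.4]
mug in bed [3.  0.5 6.8] rot err deg [-0.05  0.06  0.02]
bx,by,bz in tool [[-0.965, -0.0, -0.263], [-0.0, 1.0, -0.001], [0.263, -0.001, -0.965]]
```

No contact force now at x≈3. Continuing down.

```bash
for i in 1; do python3 -m handwheel '[{"gripper":1,"tx":-0.0004,"ty":0,"tz":0.0015,"rx":0,"ry":0,"rz":0},{"gripper":1,"tx":0,"ty":0,"tz":0,"rx":0,"ry":0,"rz":0}]';python3 st.py; python3 -m handwheel '[{"gripper":1,"tx":-0.0004,"ty":0,"tz":0.0015,"rx":0,"ry":0,"rz":0},{"gripper":1,"tx":0,"ty":0,"tz":0,"rx":0,"ry":0,"rz":0}]'; done; python3 st.py; python3 tg.py 0 2
```

```text
t: 22.95
ee_pos: [518.0, -12.0, 262.1]
orientation: [-0.066, 2.884, 0.008]
ft_force: [-0.5, -0.2, -3.8]
width: 24.1
[518.  -12.  262.1] [-0.052  0.461  2.023  0.062  0.402 -1.723] 22.95 [-0.5 -0.2 -3.8] [0.07 0.19 0.04] 24.1
t: 23.2
ee_pos: [518.7, -12.0, 260.8]
orientation: [-0.066, 2.884, 0.008]
ft_force: [0.3, 0.6, -3.0]
width: 23.9
[518.7 -12.  260.8] [-0.052  0.464  2.022  0.062  0.4   -1.723] 23.2 [ 0.3  0.6 -3. ] [0.09 0.22 0.04] 23.9
(array([-0.05521788, -0.06080681, -0.00752835]), array([ 0.00209972, -0.00063921,  0.00444455]), array([ 0.00209492, -0.0006352 ,  0.00444739]))
2 t [ 0.001  -0.0003  0.0022] r [-0.03 -0.03 -0.  ]
[[519.0, -12.0, 261.0], [518.0, -12.0, 258.0], [518.0, -13.0, 256.0]] [517.9 -12.7 255.9]
mug in bed [3.  0.4 3.8] rot err deg [-0.06  0.06  0.01]
bx,by,bz in tool [[-0.965, -0.0, -0.263], [0.0, 1.0, -0.001], [0.263, -0.001, -0.965]]
```

```bash
python3 -m handwheel '[{"gripper":1,"tx":-0.0004,"ty":0,"tz":0.0015,"rx":0,"ry":0,"rz":0},{"gripper":1,"tx":0,"ty":0,"tz":0,"rx":0,"ry":0,"rz":0}]';python3 st.py; python3 -m handwheel '[{"gripper":1,"tx":-0.0003,"ty":0,"tz":0.001,"rx":0,"ry":0,"rz":0},{"gripper":1,"tx":0,"ty":0,"tz":0,"rx":0,"ry":0,"rz":0}]';  python3 st.py; python3 -m handwheel '[{"gripper":1,"tx":-0.0003,"ty":0,"tz":0.001,"rx":0,"ry":0,"rz":0},{"gripper":1,"tx":0,"ty":0,"tz":0,"rx":0,"ry":0,"rz":0}]';  python3 st.py; python3 tg.py 0 2
```

```text
t: 23.45
ee_pos: [519.5, -12.0, 259.4]
orientation: [-0.066, 2.884, 0.008]
ft_force: [-0.0, -0.2, -3.9]
width: 24.2
[519.5 -12.  259.4] [-0.052  0.468  2.02   0.063  0.398 -1.723] 23.45 [-0.  -0.2 -3.9] [0.11 0.25 0.04] 24.2
t: 23.7
ee_pos: [520.0, -12.0, 258.5]
orientation: [-0.066, 2.884, 0.008]
ft_force: [-0.1, -0.8, -4.2]
width: 24.0
[520.  -12.  258.5] [-0.052  0.47   2.02   0.063  0.397 -1.723] 23.7 [-0.1 -0.8 -4.2] [0.11 0.14 0.01] 24.0
t: 23.95
ee_pos: [520.6, -11.9, 257.7]
orientation: [-0.066, 2.884, 0.008]
ft_force: [-0.4, -1.1, -4.1]
width: 23.8
[520.6 -11.9 257.7] [-0.052  0.472  2.019  0.063  0.395 -1.723] 23.95 [-0.4 -1.1 -4.1] [ 0.02  0.17 -0.02] 23.8
(array([-0.0554311 , -0.05785196, -0.00164796]), array([ 0.00310931, -0.00065246,  0.00097487]), array([ 0.00310831, -0.0006516 ,  0.00097864]))
2 t [ 0.0016 -0.0003  0.0005] r [-0.03 -0.03 -0.  ]
[[521.0, -12.0, 258.0], [519.0, -12.0, 257.0], [518.0, -13.0, 256.0]] [517.9 -12.7 255.9]
mug in bed [3.  0.4 0.2] rot err deg [-0.05  0.06  0.01]
bx,by,bz in tool [[-0.965, -0.0, -0.263], [-0.0, 1.0, -0.001], [0.263, -0.001, -0.965]]
```

```bash
python3 -m handwheel '[{"gripper":1,"tx":-0.0003,"ty":0,"tz":0.001,"rx":0,"ry":0,"rz":0},{"gripper":1,"tx":0,"ty":0,"tz":0,"rx":0,"ry":0,"rz":0}]';  python3 st.py; python3 -m handwheel '[{"gripper":1,"tx":-0.0003,"ty":0,"tz":0.001,"rx":0,"ry":0,"rz":0},{"gripper":1,"tx":0,"ty":0,"tz":0,"rx":0,"ry":0,"rz":0}]';  python3 st.py; python3 tg.py 0 2
```

```text
t: 24.2
ee_pos: [520.8, -12.1, 257.1]
orientation: [-0.066, 2.884, 0.008]
ft_force: [-3.8, -1.3, 2.1]
width: 23.8
[520.8 -12.1 257.1] [-0.052  0.474  2.018  0.063  0.395 -1.723] 24.2 [-3.8 -1.3  2.1] [-0.15  0.38 -0.16] 23.8
t: 24.45
ee_pos: [520.8, -12.1, 256.2]
orientation: [-0.066, 2.885, 0.008]
ft_force: [-8.1, -3.4, 6.5]
width: 23.8
[520.8 -12.1 256.2] [-0.052  0.475  2.018  0.063  0.394 -1.723] 24.45 [-8.1 -3.4  6.5] [-0.24  0.61 -0.16] 23.8
(array([-0.05735261, -0.14698418, -0.02221431]), array([ 0.00292006, -0.00045047, -0.00047885]), array([ 0.0029211 , -0.00045207, -0.0004709 ]))
2 t [ 0.0015 -0.0002 -0.0002] r [-0.03 -0.07 -0.01]
[[521.0, -12.0, 256.0], [519.0, -12.0, 256.0], [518.0, -13.0, 256.0]] [517.9 -12.7 255.9]
mug in bed [ 2.2  0.2 -1.1] rot err deg [-0.06  0.15 -0.01]
bx,by,bz in tool [[-0.964, 0.0, -0.265], [0.0, 1.0, -0.001], [0.265, -0.001, -0.964]]
```

```bash
python3 -m handwheel '[{"gripper":1,"tx":0.001,"ty":0,"tz":0.0003,"rx":0,"ry":0,"rz":0},{"gripper":1,"tx":0,"ty":0,"tz":0,"rx":0,"ry":0,"rz":0}]';  python3 st.py; python3 tg.py 0 2;  python3 - <<'E'
from mv import *
B=bedR(BYAW)
for n,b in (("scene",(180,260,240,360)),("top",(100,200,250,400))):
    p=viewer.get_image(n); pickle.dump(p,open(f"k_{n}.pkl","wb"))
    overlay(p,[MUG[3]] if n=="scene" else [],B,BT,b,6 if n=="scene" else 5,f"k_{n}.png",1.2)
E
```

```text
t: 24.7
ee_pos: [520.5, -12.1, 256.0]
orientation: [-0.066, 2.883, 0.007]
ft_force: [-5.4, -2.6, 7.1]
width: 23.5
[520.5 -12.1 256. ] [-0.052  0.475  2.02   0.063  0.391 -1.724] 24.7 [-5.4 -2.6  7.1] [-0.03  0.37 -0.07] 23.5
(array([-0.06484215, -0.04211918, -0.0209542 ]), array([ 0.00253077, -0.00045953, -0.00058278]), array([ 0.00253103, -0.00046111, -0.0005804 ]))
2 t [ 0.0013 -0.0002 -0.0003] r [-0.03 -0.02 -0.01]
[[520.0, -12.0, 256.0], [519.0, -12.0, 256.0], [518.0, -13.0, 256.0]] [517.9 -12.7 255.9]
mug in bed [ 2.1  0.2 -1.2] rot err deg [-0.07  0.04 -0.  ]
bx,by,bz in tool [[-0.965, 0.0, -0.263], [0.0, 1.0, -0.001], [0.263, -0.001, -0.965]]
```

View pics/k_scene.png

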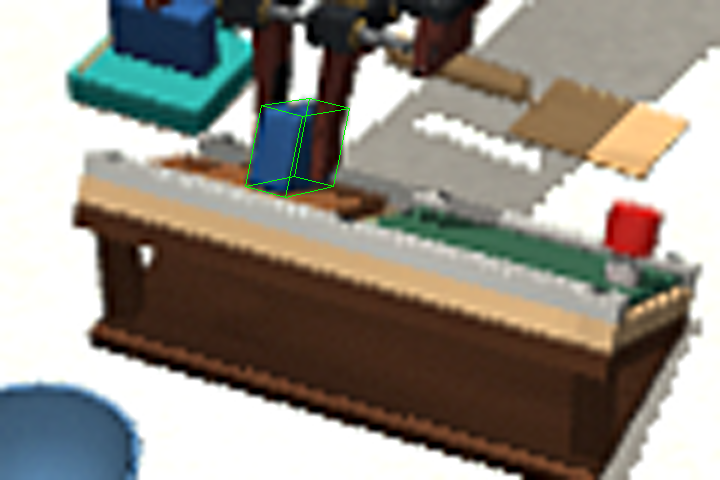

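View pics/k_top.png

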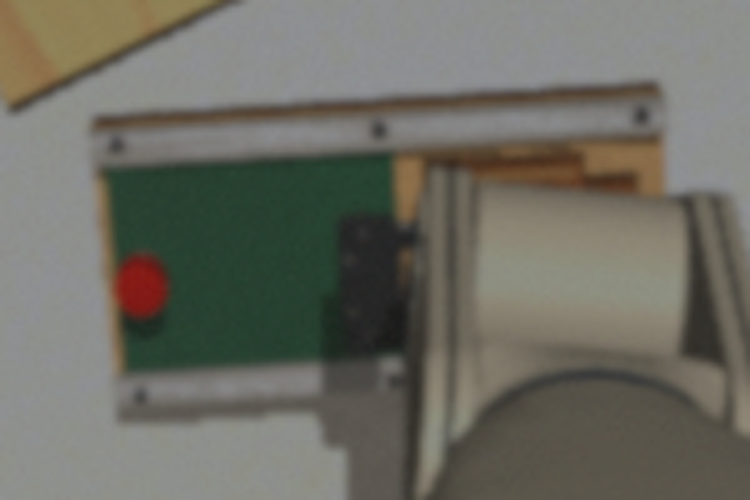

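The mug looks sunk into the pocket: its bar matches the seated-model wireframe at (250..345, 100..195), and the forces show floor contact. Releasing and withdrawing.

```bash
python3 -m handwheel '[{"gripper":0,"tx":0,"ty":0,"tz":0,"rx":0,"ry":0,"rz":0},{"gripper":0,"tx":0,"ty":0,"tz":0,"rx":0,"ry":0,"rz":0},{"gripper":0,"tx":0,"ty":0,"tz":0,"rx":0,"ry":0,"rz":0},{"gripper":0,"tx":0,"ty":0,"tz":0,"rx":0,"ry":0,"rz":0},{"gripper":0,"tx":0,"ty":0,"tz":0,"rx":0,"ry":0,"rz":0},{"gripper":0,"tx":0,"ty":0,"tz":0,"rx":0,"ry":0,"rz":0}]'; python3 st.py; python3 -m handwheel '[{"gripper":0,"tx":0.005,"ty":0,"tz":-0.02,"rx":0,"ry":0,"rz":0},{"gripper":0,"tx":0.01,"ty":0,"tz":-0.04,"rx":0,"ry":0,"rz":0},{"gripper":0,"tx":0.01,"ty":0,"tz":-0.05,"rx":0,"ry":0,"rz":0},{"gripper":0,"tx":0.02,"ty":-0.02,"tz":-0.04,"rx":0,"ry":0,"rz":0},{"gripper":0,"tx":0.01,"ty":-0.04,"tz":-0.02,"rx":0,"ry":0,"rz":0},{"gripper":0,"tx":0.0,"ty":-0.06,"tz":-0.01,"rx":0,"ry":0,"rz":0},{"gripper":0,"tx":0.0,"ty":-0.06,"tz":0,"rx":0,"ry":0,"rz":0},{"gripper":0,"tx":0.0,"ty":-0.06,"tz":0,"rx":0,"ry":0,"rz":0}]'; python3 -m handwheel '[{"gripper":0,"tx":0,"ty":-0.06,"tz":0,"rx":0,"ry":0,"rz":0},{"gripper":0,"tx":0,"ty":0,"tz":0,"rx":0,"ry":0,"rz":0}]'; python3 st.py; python3 - <<'E'
from mv import *
B=bedR(BYAW)
for n,b in (("scene",(180,260,240,360)),("top",(100,200,250,400))):
    p=viewer.get_image(n); pickle.dump(p,open(f"l_{n}.pkl","wb"))
    overlay(p,[],B,BT,b,6 if n=="scene" else 5,f"l_{n}.png",1.4)
    overlay(p,[MUG[0],MUG[2],MUG[3]],B,BT,b,6 if n=="scene" else 5,f"lm_{n}.png",1.4)
E
```

```text
t: 25.55
ee_pos: [520.8, -11.9, 255.3]
orientation: [-0.066, 2.884, 0.008]
ft_force: [0.3, 0.3, 0.5]
width: 80.0
[520.8 -11.9 255.3] [-0.052  0.477  2.019  0.063  0.391 -1.724] 25.55 [0.3 0.3 0.5] [ 0.05 -0.01 -0.05] 80.0
t: 26.55
ee_pos: [432.6, -258.0, 416.2]
orientation: [-0.066, 2.883, 0.007]
ft_force: [1.3, 0.6, 0.2]
width: 87.9
t: 26.8
ee_pos: [435.5, -319.6, 415.7]
orientation: [-0.06, 2.883, 0.005]
ft_force: [0.2, -0.1, 0.6]
width: 87.8
[ 435.5 -319.6  415.7] [-0.695  0.253  1.865  0.23   0.843 -2.446] 26.8 [ 0.2 -0.1  0.6] [ 0.05 -0.05 -0.01] 87.8
```

View pics/l_scene.png

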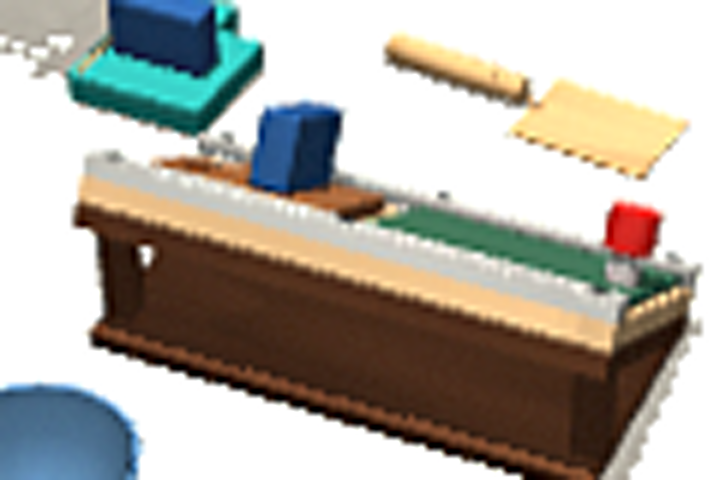

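View pics/l_top.png

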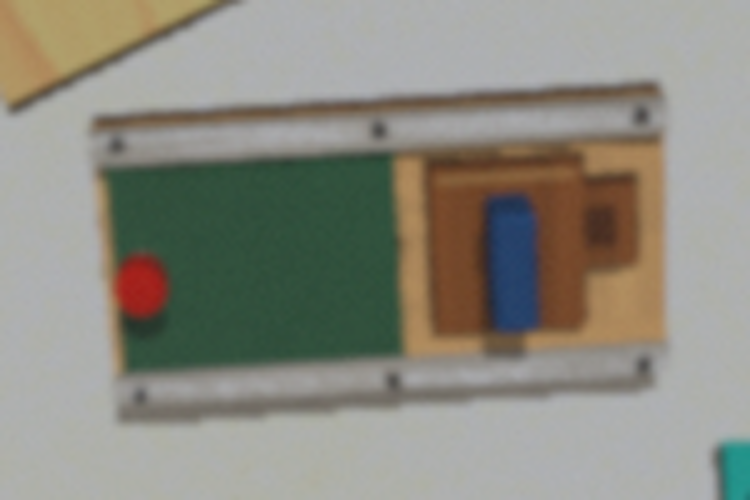

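View pics/lm_top.png

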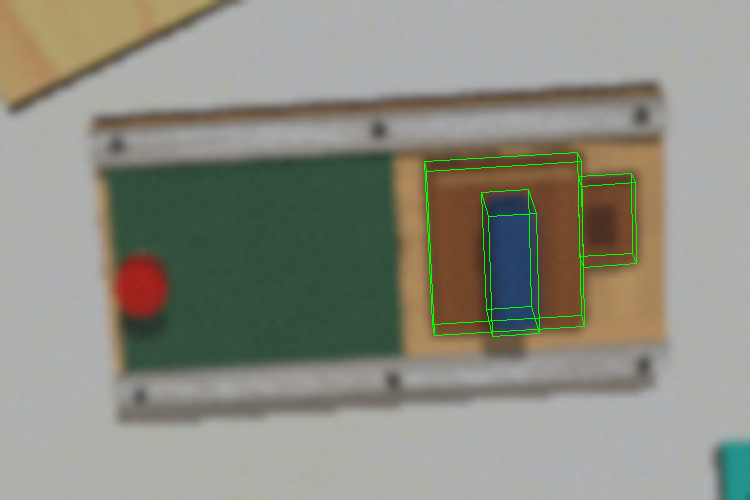

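```bash
python3 - <<'E'
from mv import *
B=bedR(BYAW)
p=pickle.load(open("l_top.pkl","rb")); w=cloud(p); q=(w-BT)@B
H,S,V=hsvof(p)
print("round",recognise.__name__)
def reg(nm,x0,x1,y0,y1,ex=None):
    m=(q[...,0]>x0)&(q[...,0]<x1)&(q[...,1]>y0)&(q[...,1]<y1)&(q[...,2]<40)&(q[...,2]>-5)
    z=q[m]; c,*_=np.linalg.lstsq(np.c_[z[:,:2],np.ones(len(z))],z[:,2],rcond=None)
    print(nm,len(z),"median z",np.median(z[:,2]).round(2),"slopes",c.round(3))
reg("cover",-45,45,70,165); reg("mug left",-38,38,16,36); reg("mug right",-38,38,-36,-24); reg("handle",-6,26,-62,-46); reg("face",-45,-20,-78,-55)
m=(q[...,0]>-40)&(q[...,0]<40)&(abs(q[...,1])<37)&(abs(q[...,1])>20)&(q[...,2]<40)
z=q[m]; c,*_=np.linalg.lstsq(np.c_[z[:,:2],np.ones(len(z))],z[:,2],rcond=None); print("mug plane",c.round(3),len(z))
H,S,V=hsvof(p); r=((H<6)|(H>174))&(S>150)&(V>60); r[:, :265]=0; r[:,300:]=0; r[:130]=0; r[175:]=0
print("knob top z",np.percentile(q[r][:,2],[25,50,75,90]),np.median(q[r],0))
p0=pickle.load(open("top0.pkl","rb")); q0=(cloud(p0)-BT)@B; H,S,V=hsvof(p0); r=((H<6)|(H>174))&(S>150)&(V>60); r[:, :315]=0; r[:,345:]=0; r[:140]=0; r[170:]=0
print("knob at start",np.percentile(q0[r][:,2],[25,50,75,90]),np.median(q0[r],0))
a=p0["image"][90:190,440:500].astype(int); b=p["image"][90:190,440:500].astype(int); print("round diff",abs(a-b).mean(), "vase diff",abs(p0["image"][80:190,120:230].astype(int)-p["image"][80:190,120:230]).mean())
E
```

```text
round call
cover 1193 median z 20.85 slopes [ 4.000e-03 -4.000e-03  2.138e+01]
mug left 212 median z 23.33 slopes [-5.0000e-03 -5.0000e-03  2.3421e+01]
mug right 127 median z 23.6 slopes [-5.0000e-03 -7.1000e-02  2.1081e+01]
handle 73 median z 23.3 slopes [-0.047  0.038 25.902]
face 78 median z 15.29 slopes [1.5000e-02 5.7000e-02 1.9539e+01]
mug plane [-1.0000e-03  1.0000e-03  2.3185e+01] 377
knob top z [57.96832131 59.94540402 61.65802728 63.7185208 ] [  4.19910845 188.62447129  59.94540402]
knob at start [58.06048654 60.58219477 62.53645105 63.94589451] [ 4.23742467 59.39162694 60.58219477]
round diff 15.13 vase diff 5.008099173553719
```

```bash
python3 -c "
from h import *
print(ctrl.close_job())"
```

```text
the job is handed in; nothing more can be done
None
```

I pulled the plunger, slid the cover open about 131 mm to the stop, and let the plunger drop into its hole at the open end. I then picked up the brown mug by its blue bar, turned it about 172°, lowered it to the pocket floor in the grip, let go and backed off. The job was handed in at about t = 27 s of the 59 s allowed; no verdict was reported.

**What went wrong on the way:**
- I could not grip the knob at the full 30° tilt, because joint 5 came up against its range limit. It read 0.109 against the stated 0.11 before I backed off. I gripped the knob at about 18° and the mug at about 15° instead.
- The first attempt to lower the mug caught on the pocket edge. I lifted it slightly, shifted it a few millimetres up the slope, and it went in freely.

**Last checks, from the top camera's depth:**

| Check | Measured | Expected |
|---|---|---|
| Mug top above bed origin | 23.2 mm raw, about 22 mm after allowing for the roughly 1 mm the bed also reads high | 22 mm |
| Mug face tilt against the bed | within 0.002 rad | under 0.06 rad |
| Knob position along the bed (y) | 188.6 mm (59.4 mm at the start) | 190 mm |
| Knob height (median) | 59.9 mm | 60.6 mm, as at the start |

**Inconclusive:** the before/after picture difference came out high at the round former (15) and lower at the vase (5). I put the first down to the arm and its shadow being in view, but did not check it further. I saw no contact with either one.

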